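Dock the tester from the crowded tote

TASK

The gas pressure tester stands in the middle slot of the service tote, hemmed in by the spray can, the torch and the hand pump. Stand those three on the rubber mat first, then lift out the tester and stand it fully home in its charging dock, and finally put the can, the torch and the pump back upright, each in the bay of the tote it came from. Keep them all upright, and leave the brass union in the tote where it is.

Things in the scene. Friction and masses are not known exactly. Their poses are not given: they have to be found in the camera images.
- tester: Gas pressure tester: upright white slab with a black band, 36 mm thick (its x), 92 mm wide (its y), 88 mm high, with a small dark screen on its -x face and two thin brass nipples (8 mm thick, 34 mm either side of the middle) standing another 10 mm above the top. About 0.3 kg. It starts upright in the long middle slot of the tote and is to be taken across its 36 mm thickness. Origin: centre of its underside; z up.
- can: Leak-finder spray can: plain round can, 50 mm diameter and straight up to 142 mm, then a white cap 30 mm wide; 165 mm high in all. About 0.3 kg. Stands upright in one of the four bays of the tote. Origin: centre of its underside; z up.
- torch: Black hand torch standing on its wider lens: head 46 mm diameter to 28 mm high, tapering to a straight barrel 34 mm diameter from 45 mm up to 156 mm; 160 mm high. About 0.2 kg. Stands upright in one of the bays. Origin: centre of its underside (lens); z up.
- pump: Hand test pump: black foot 48 mm diameter, steel barrel 38 mm diameter from 10 to 138 mm high, thin rod above it and a T handle across the top, a bar 13 mm thick and 56 mm long along the pump's y, centred 156 mm above the foot; 163 mm high. The barrel is best taken just below the handle with the fingers either side of the bar (closing along the pump's x). About 0.3 kg. Stands upright in one of the bays. Origin: centre of its underside; z up.
- union: Low brass pipe union, 44 mm diameter, 34 mm high, standing in the fourth bay of the tote. It is in nobody's way and stays where it is. Origin: centre of its underside.
- tote: Grey open service tote, fixed, 212 mm (x) by 154 mm (y), walls and partitions 45 mm high and 4 to 5 mm thick, floor 4 mm thick. Along its middle runs a slot 54 mm wide (x) and 144 mm long (y); on each side of the slot, at x = -66 and +66 mm, are two bays, 70 by 70 mm inside, centred at y = +37 and -37 mm. A wire handle lies folded down outside the -x wall. Origin: centre of its underside; z up.
- mat: Thin black rubber work mat lying on the counter beside the tote (left or right), fixed: 250 mm (its x) by 120 mm (its y), 3 mm thick. Origin: centre of its underside.
- dock: Black charging dock with a grey floor for the tester, fixed on the counter on the other side of the tote: 66 mm (x) by 122 mm (y) outside over a slightly wider foot, rim 36 mm high, with a rectangular pocket 50 mm (x) by 106 mm (y) whose floor is 10 mm above the counter. The tester stands in it with its width along the dock's y, either way round. Origin: centre of its underside.
- dock_seat (a point): Centre of the pocket floor of the charging dock, 10 mm above the counter, axes as the dock's; the underside of the tester comes to rest here.
Things that resemble listed ones, but are neither listed nor needed, are in the scene too. What is shaped like the torch but pink is not meant.

How it is judged:
By the outcome, as a careful person would: the job done as asked, in the order asked, and still so for the second after the job is handed in, with the robot touching nothing.
It also fails if it takes over 141 s, if anything falls off the work surface, if the arm or the gripper's body presses on something with over 40 N, if the wrist force passes 120 N, or if a joint passes its speed limit or range.

ROBOT

A 7-joint arm with a two-finger parallel gripper is mounted at the origin on the work surface. World frame = base frame: x ahead of the robot, y to its left, z up, the work surface at z = 0. Lengths are in m, angles in rad, forces in N, time in s.
With the tool pointing down it reaches from about 0.4 to 0.9 m from the base axis. Payload 5.5 kg.
Tool frame: the origin (TCP) lies on the centre line of the jaws, within the pads' length; the fingertips stand 17 mm ahead of it and the grasp point (between the pads) lies 2 mm behind it (env.tip_extent is the distance from the TCP to the fingertips, in m); y points along the fingers, z is the direction in which the jaws open and shut, and the axes are right-handed (so a half turn about y gives the same grasp; the last joint's range is limited). The gripper opens to 92 mm and grips with 3 to 60 N. Pads are 19 mm wide; open, the fingers measure 130 mm over their backs; the gripper's body (75 mm by 190 mm) begins 47 mm behind the grasp point.
Start: joints at [-0.976, 0.501, -0.427, 1.55, 0.221, 1.138, -0.21], TCP at [0.212, 0.615, 0.244] pointing down, gripper open.
Joint ranges: [-2.88, 2.88], [-0.31, 2.03], [-1.54, 1.56], [0.2, 2.42], [-1.41, 4.55], [0.19, 2.02], [-2.57, 2.57]. Speed limits (rad/s): [2.57, 2.57, 3.14, 3.14, 3.14, 3.14, 3.14].

INTERFACE

Orientations are given as a unit quaternion [x, y, z, w].
In Python, from bench import readout, vision, workorder, env gives the robot as it stands.
- The arm moves only by the tool move_arm, never from a script. Its argument "commands" is a list that holds one entry, the list of rows, each a list of 7 numbers: the closure in counts, from 0 (fully open) to 255 (shut), then the shift along the tool's x, y, z in mm, then the turn, a rotation vector about the tool's x, y, z in rad. A call has 1 to 8 rows; each row shifts and turns the pose as measured when the row begins, along the tool's axes as they then stand; what a row does not reach is not made up. A row lasts 1/8 s, in which the tool goes at most 62.5 mm and 10.7 degrees, less where a joint would pass 70% of its speed; a pose out of reach is approached as far as the arm can. A call with a gripper value outside its range is refused whole. The fingers move at their own pace and stop on an object; "force" is the grip in N (left out, the last holds). Time passes only in rows, so rows that do not move let the fingers close. It gives the time, the measured TCP pose, the force and the opening at its end, in the units of the state.
- readout.get_obs(): the state, without advancing time (a new reading comes with each control period).
- vision.camera(name): name is "scene" or "top" or "wrist"; returns a dict with "img" (400x640x3 uint8, red, green, blue), "z_map" (400x640 float32, m along the optical axis (not along the pixel's ray), 0 where there is no reading), "mtx" (3x3 intrinsics, pixels), "R" (3x3) and "t" (3): a world point X has camera coordinates R X + t. Camera axes: x right, y down, z forward; pixel columns grow to the right and rows downward; lengths in m; the calibration is good to about 2 mm. A picture is of the moment at which its call begins.
- workorder.finish_job(): hands the job in, once; it reports no verdict.
The state is a dict: "time": time; "qpos": joint angles; "qvel": joint speeds; "effort": joint torques, N m; "ee_pos": TCP position; "tool_rot": TCP orientation; "wrist_force": force on the tool from outside, world axes, zero at the start; "torque": the same for the moment, N m; "grip_width": finger opening in m.
Only numpy, scipy, OpenCV 4.12 (cv2) and the standard library are available. Lean on these libraries where they do the work, as an engineer would, in place of code of your own. Each camera call takes 0.05 s, during which the arm holds its last target.

## Working session

There is one attempt and no reset: what is moved stays moved. The work goes in short steps, Python scripts to look and compute and a tool call to move; the robot and the scene stay as the last step left them, time stands still between calls to the robot, and variables do not carry over. Pictures are saved under pics/ and viewed, and the job is handed in when it is done.

Besides the shell and the picture viewer there is one more tool, called after ">>>" by a JSON object that holds its "api" and its "payload". move_arm: Moves the arm, as the interface text tells. Its arguments: {"type":"object","properties":{"commands":{"type":"array"},"force":{"type":"number"}},"required":["commands"]}

```bash
ls; mkdir -p pics; python3 - <<'E'
from bench import readout, vision, workorder, env
import cv2
o=readout.get_obs()
for k,v in o.items(): print(k,v)
for n in ("scene","top","wrist"):
    c=vision.camera(n); cv2.imwrite(f"pics/{n}0.png",c["img"][:,:,::-1]); print(n,c["mtx"].tolist(),c["R"].round(3).tolist(),c["t"])
E
```

```text
pics
time 0.0
qpos [-0.97583741  0.50184931 -0.42674772  1.55142719  0.22083291  1.13830195
 -0.21030567]
qvel [ 4.17585226e-04  4.60620423e-04  6.18330395e-04 -1.49014241e-03
 -4.58331688e-04  8.43765228e-05  1.02644846e-03]
effort [ 8.33049417e-04 -5.66597378e+01 -5.81595719e+00 -2.79115123e+01
 -6.84010098e-02  3.09263868e-02  1.93708061e-04]
ee_pos [0.2115739  0.61390885 0.24268306]
tool_rot [ 0.69807254 -0.11686941  0.11663094 -0.69673057]
wrist_force [0.33188923 0.09449284 0.09566064]
torque [ 0.02434253 -0.02631078 -0.03536894]
grip_width 0.09152608772649438
scene [[447.7955312003685, 0.0, 318.0277772299537], [0.0, 447.7955312003685, 195.67176539797407], [0.0, 0.0, 1.0]] [[-0.856, 0.517, 0.015], [0.389, 0.661, -0.642], [-0.342, -0.543, -0.767]] [ 0.5236766  -0.20871361  1.46492284]
top [[409.7718535427431, 0.0, 322.9833333816203], [0.0, 409.7718535427431, 200.39813668326477], [0.0, 0.0, 1.0]] [[-0.027, -1.0, -0.001], [-0.985, 0.027, -0.173], [0.173, -0.004, -0.985]] [0.02450834 0.59206297 0.86848305]
wrist [[297.98475253771124, 0.0, 319.1458209176795], [0.0, 297.98475253771124, 199.46033398442796], [0.0, 0.0, 1.0]] [[0.325, 0.946, -0.002], [0.917, -0.314, 0.245], [0.231, -0.081, -0.97]] [-0.64957761 -0.03158663  0.38857218]
```

View pics/scene0.png

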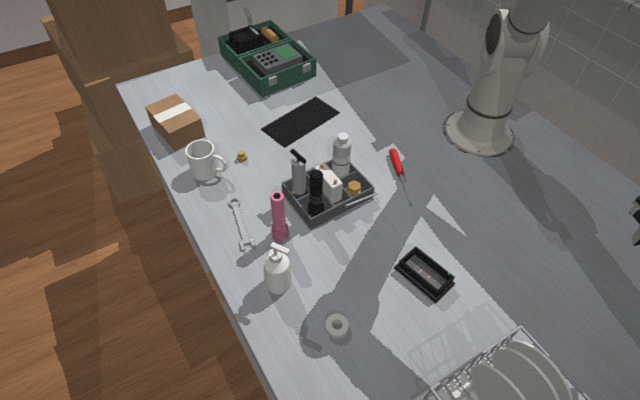

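View pics/top0.png

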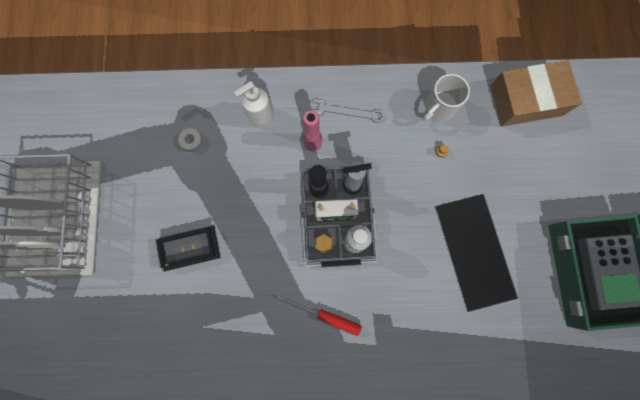

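View pics/wrist0.png

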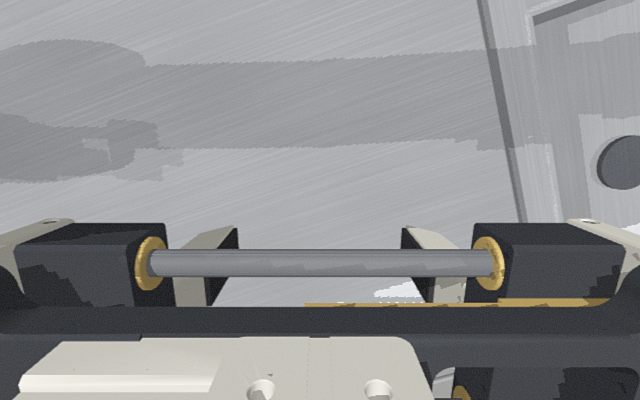

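```bash
cat > h.py <<'E'
from bench import readout, vision, workorder, env
import cv2, numpy as np
from scipy.spatial.transform import Rotation as Ro
def cam(n):
    c=vision.camera(n); K=c["mtx"]; z=c["z_map"]
    v,u=np.mgrid[0:400,0:640]
    P=np.stack([(u-K[0,2])/K[0,0]*z,(v-K[1,2])/K[1,1]*z,z],-1)
    W=(P-c["t"])@c["R"]; W[z<=0]=np.nan
    return c["img"],W,c
def proj(c,X):
    p=c["R"]@np.asarray(X,float)+c["t"]; p=c["mtx"]@p; return p[:2]/p[2]
def st():
    o=readout.get_obs(); R=Ro.from_quat(o["tool_rot"]).as_matrix()
    print("t",round(o["time"],2),"p",(o["ee_pos"]*1000).round(1),"x",R[:,0].round(3),"y",R[:,1].round(3),"z",R[:,2].round(3),"F",o["wrist_force"].round(1),"w",round(o["grip_width"]*1000,1)); return o,R
E
python3 - <<'E'
from h import *
st(); print(env.tip_extent)
img,W,c=cam("top"); np.save("W.npy",W)
cv2.imwrite("pics/topcrop.png",cv2.resize(img[140:280,280:400,::-1],None,fx=4.2,fy=4.2,interpolation=cv2.INTER_CUBIC))
img2,W2,c2=cam("scene"); np.save("W2.npy",W2)
cv2.imwrite("pics/scenecrop.png",cv2.resize(img2[120:250,250:400,::-1],None,fx=4.5,fy=4.5,interpolation=cv2.INTER_CUBIC))
np.savez("c.npz",i1=img,i2=img2)
for (n,W_) in (("top",W),("scene",W2)):
  m=(abs(W_[...,0]-.6)<.16)&(abs(W_[...,1]+.04)<.13)
  for a,b in ((.155,.175),(.13,.15),(.088,.1),(.084,.092),(.04,.049)):
    q=W_[m&(W_[...,2]>a)&(W_[...,2]<b)]; print(n,a,len(q))
    if len(q)>3:
      nl,lab,sts,cen=cv2.connectedComponentsWithStats((m&(W_[...,2]>a)&(W_[...,2]<b)).astype(np.uint8))
      for i in range(1,nl):
        if sts[i,4]>5:
          k=W_[lab==i]; print("  px",cen[i].round(),sts[i,4],"mean",k.mean(0).round(4),"min",k.min(0).round(3),"max",k.max(0).round(3))
# mat, dock
def rect(mask):
  k=W[mask][:,:2].astype(np.float32); r=cv2.minAreaRect(k); return len(k),np.round(r[0],4),np.round(r[1],4),r[2]
g=img.astype(int)
v,u=np.mgrid[0:400,0:640]
print("mat",rect((g.sum(2)<90)&(u>430)&(u<525)&(v>185)&(v<315)))
print("dock rim",rect((W[...,2]>.03)&(W[...,2]<.042)&(u>145)&(u<230)&(v>215)&(v<280)))
print("tote rim",rect((W[...,2]>.038)&(W[...,2]<.05)&(u>295)&(u<382)&(v>160)&(v<270)))
E
```

```text
t 0.15 p [211.6 614.1 242.9] x [ 0.945 -0.326 -0.   ] y [-0.001 -0.001 -1.   ] z [ 0.326  0.945 -0.001] F [-0.  -0.1  0.3] w 91.7
0.017
top 0.155 790
  px [310. 118.] 190 mean [0.745  0.0306 0.1599] min [0.731 0.014 0.155] max [0.76  0.047 0.165]
  px [357. 168.] 176 mean [ 0.6363 -0.0599  0.1651] min [ 0.627 -0.087  0.159] max [ 0.647 -0.033  0.171]
  px [317. 173.] 224 mean [0.6291 0.0193 0.1636] min [0.614 0.003 0.155] max [0.646 0.035 0.169]
  px [359. 236.] 199 mean [ 0.5001 -0.059   0.168 ] min [ 0.484 -0.074  0.155] max [ 0.514 -0.044  0.173]
top 0.13 435
  px [311. 127.] 55 mean [0.7342 0.0302 0.1399] min [0.73  0.015 0.13 ] max [0.742 0.047 0.15 ]
  px [354. 164.] 35 mean [ 0.6513 -0.0576  0.1419] min [ 0.646 -0.069  0.139] max [ 0.656 -0.045  0.145]
  px [356. 175.] 131 mean [ 0.6275 -0.061   0.1408] min [ 0.618 -0.079  0.13 ] max [ 0.638 -0.042  0.146]
  px [317. 182.] 33 mean [0.6164 0.0194 0.1396] min [0.613 0.005 0.131] max [0.622 0.034 0.149]
  px [357. 238.] 177 mean [ 0.4988 -0.0568  0.1469] min [ 0.477 -0.085  0.13 ] max [ 0.524 -0.035  0.15 ]
top 0.088 745
  px [31
[... 3342 characters left out ...]
 mean [0.5726 0.0058 0.0438] min [ 0.459 -0.098  0.04 ] max [0.676 0.06  0.049]
  px [310. 172.] 31 mean [ 0.5861 -0.0909  0.0435] min [ 0.565 -0.103  0.04 ] max [ 0.601 -0.073  0.047]
  px [300. 189.] 28 mean [ 0.6446 -0.0462  0.0447] min [ 0.627 -0.06   0.041] max [ 0.657 -0.04   0.049]
  px [316. 207.] 54 mean [0.6373 0.0315 0.044 ] min [0.614 0.012 0.04 ] max [0.651 0.042 0.049]
  px [282. 228.] 25 mean [0.7479 0.0451 0.0441] min [0.731 0.035 0.04 ] max [0.759 0.05  0.049]
mat (0, array([0., 0.]), array([0., 0.]), 0.0)
dock rim (574, array([0.4978, 0.3236]), array([0.0665, 0.1232]), 11.791769981384277)
tote rim (1227, array([ 0.5663, -0.0226]), array([0.212 , 0.1634]), 2.060448408126831)
```

View pics/topcrop.png

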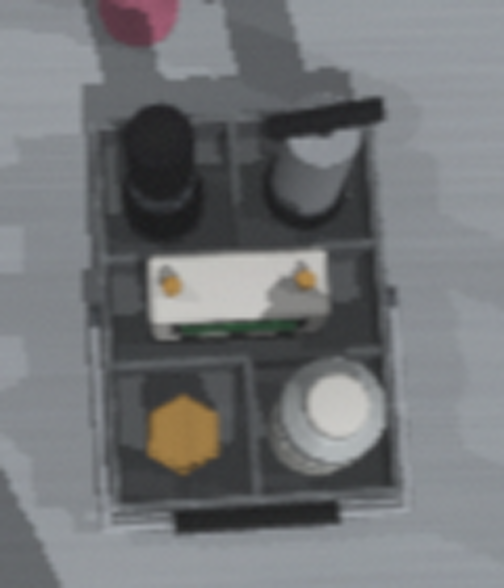

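View pics/scenecrop.png

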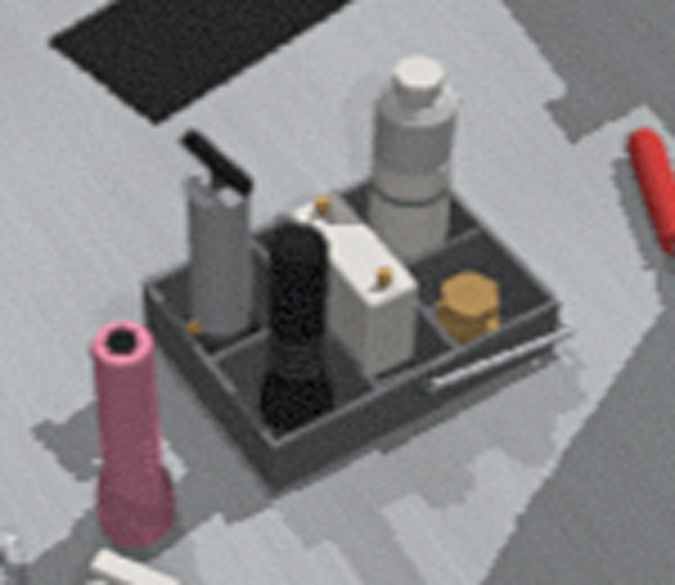

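```bash
python3 - <<'E'
from h import *
D=np.load("c.npz"); 
def rect(W,mask):
  mask=cv2.morphologyEx(mask.astype(np.uint8),cv2.MORPH_OPEN,np.ones((2,2),np.uint8))
  n,l,s,_=cv2.connectedComponentsWithStats(mask); i=1+np.argmax(s[1:,4])
  k=W[l==i][:,:2].astype(np.float32); r=cv2.minAreaRect(k); return len(k),np.round(r[0],4),np.round(r[1],4),r[2]
for n,img,W in (("top",D["i1"],np.load("W.npy")),("scene",D["i2"],np.load("W2.npy"))):
  g=img.astype(int).sum(2); x,y,z=W[...,0],W[...,1],W[...,2]
  print(n)
  b=(y<-.22)&(y>-.48)&(x>.25)&(x<.68)&(abs(z)<.02)
  print(" mat g", np.nanpercentile(g[b],[1,5,20,50,80]), np.nanmedian(z[b&(g<140)]))
  print(" mat",rect(W,b&(g<140)))
  b=(abs(x-.5)<.1)&(abs(y-.32)<.12)
  print(" dock rim",rect(W,b&(z>.029)&(z<.044)))
  print(" dock floor",rect(W,b&(z>.003)&(z<.017)&(abs(x-.5)<.02)&(abs(y-.323)<.045)), np.nanmedian(z[b&(abs(x-.498)<.015)&(abs(y-.323)<.03)]))
  b=(abs(x-.569)<.04)&(abs(y+.018)<.06)
  print(" tester top",rect(W,b&(z>.085)&(z<.099)))
  b=(abs(x-.636)<.03)&(abs(y+.06)<.04)
  print(" bar",rect(W,b&(z>.152)&(z<.18)))
  b=(abs(x-.5)<.03)&(abs(y+.06)<.03)
  print(" cap",rect(W,b&(z>.16)&(z<.18)))
  b=(abs(x-.63)<.03)&(abs(y-.02)<.03)
  print(" torch",rect(W,b&(z>.158)&(z<.18)))
  b=(abs(x-.57)<.13)&(abs(y+.02)<.1)&(z>.036)&(z<.052)
  k=W[b]
  if n=="top":
    for nm,s in (("-x",k[k[:,0]<.47]),("+x",k[k[:,0]>.665])): 
      print(nm,len(s),np.polyfit(s[:,1],s[:,0],1).round(4),s[:,:2].min(0).round(3),s[:,:2].max(0).round(3))
    for nm,s in (("-y",k[k[:,1]<-.09]),("+y",k[k[:,1]>.045])):
      print(nm,len(s),np.polyfit(s[:,0],s[:,1],1).round(4),s[:,:2].min(0).round(3),s[:,:2].max(0).round(3))
E
```

```text
top
 mat g [104. 108. 119. 422. 448.] 0.003253720170234897
 mat (5270, array([nan, nan]), array([0., 0.]), 0.0)
 dock rim (580, array([0.4951, 0.3282]), array([0.0637, 0.1334]), 12.149600982666016)
 dock floor (647, array([0.4981, 0.3167]), array([0.0987, 0.0403]), 87.63212585449219) 0.009599964751187916
 tester top (675, array([ 0.5647, -0.0695]), array([0.0059, 0.0619]), 79.30015563964844)
 bar (176, array([ 0.6522, -0.0737]), array([0.0396, 0.0891]), 18.288593292236328)
 cap (188, array([ 0.501 , -0.0628]), array([0.0291, 0.026 ]), 59.777950286865234)
 torch (215, array([0.6433, 0.0185]), array([0.021 , 0.0583]), 70.72705078125)
-x 179 [-0.026   0.4624] [ 0.458 -0.103] [0.47 0.05]
+x 83 [-0.036   0.6682] [ 0.665 -0.049] [0.673 0.057]
-y 260 [ 0.031  -0.1143] [ 0.464 -0.105] [ 0.663 -0.091]
+y 255 [0.028  0.0358] [0.459 0.045] [0.669 0.059]
scene
 mat g [ 92. 105. 125. 519. 541.] 0.0025555124558058135
 mat (1609, array([ 0.4727, -0.3327]), array([0.2402, 0.1061]), 14.579790115356445)
 dock rim (520, array([0.4906, 0.3243]), array([0.0865, 0.1187]), 12.839394569396973)
 dock floor (370, array([0.5047, 0.3292]), array([0.0984, 0.0513]), 88.12185668945312) 0.009463123682750053
 tester top (296, array([ 0.5456, -0.0224]), array([0.1572, 0.0624]), 41.57359313964844)
 bar (95, array([ 0.602 , -0.1169]), array([0.1858, 0.0373]), 59.168365478515625)
 cap (83, array([ 0.4386, -0.117 ]), array([0.2021, 0.0251]), 44.97444534301758)
 torch (110, array([0.6082, 0.0074]), array([0.0859, 0.0274]), 34.76125717163086)
```

```bash
python3 - <<'E'
from h import *
D=np.load("c.npz"); 
def rect(W,mask):
  n,l,s,_=cv2.connectedComponentsWithStats(mask.astype(np.uint8),connectivity=4); i=1+np.argmax(s[1:,4])
  k=W[(l==i)&np.isfinite(W[...,0])][:,:2].astype(np.float32); r=cv2.minAreaRect(k); 
  m=k.mean(0); _,_,v=np.linalg.svd(k-m,full_matrices=False)
  return len(k),np.round(r[0],4),np.round(r[1],4),round(r[2],1),"mean",m.round(4),"long axis",np.degrees(np.arctan2(v[0,1],v[0,0])).round(1)
for n,img,W in (("top",D["i1"],np.load("W.npy")),("scene",D["i2"],np.load("W2.npy"))):
  g=img.astype(int).sum(2); x,y,z=W[...,0],W[...,1],W[...,2]
  print(n)
  b=(y<-.22)&(y>-.48)&(x>.25)&(x<.68)&(abs(z)<.02)
  print(" mat",rect(W,b&(g<140)))
  b=(abs(x-.5)<.1)&(abs(y-.32)<.12)
  print(" dock rim",rect(W,b&(z>.029)&(z<.044)))
  print(" dock floor",rect(W,b&(z>.003)&(z<.017)&(abs(x-.5)<.04)&(abs(y-.323)<.07)))
  b=(abs(x-.569)<.04)&(abs(y+.018)<.06)
  print(" tester top",rect(W,b&(z>.085)&(z<.099)))
  b=(abs(x-.636)<.03)&(abs(y+.06)<.04)
  print(" bar",rect(W,b&(z>.152)&(z<.18)))
  b=(abs(x-.5)<.03)&(abs(y+.06)<.03)
  print(" cap",rect(W,b&(z>.16)&(z<.18)))
  b=(abs(x-.63)<.03)&(abs(y-.02)<.03)
  print(" torch",rect(W,b&(z>.158)&(z<.18)))
E
```

```text
top
 mat (5277, array([ 0.4727, -0.3412]), array([0.2456, 0.117 ]), 12.7, 'mean', array([ 0.4701, -0.3414], dtype=float32), 'long axis', np.float32(-167.3))
 dock rim (583, array([0.4978, 0.3236]), array([0.0665, 0.1232]), 11.8, 'mean', array([0.497 , 0.3233], dtype=float32), 'long axis', np.float32(101.2))
 dock floor (940, array([0.4984, 0.3275]), array([0.0482, 0.1021]), 11.8, 'mean', array([0.4986, 0.3284], dtype=float32), 'long axis', np.float32(102.2))
 tester top (680, array([ 0.5689, -0.0188]), array([0.0371, 0.091 ]), 0.9, 'mean', array([ 0.5685, -0.0186], dtype=float32), 'long axis', np.float32(90.9))
 bar (176, array([ 0.6373, -0.0598]), array([0.0134, 0.0548]), 8.7, 'mean', array([ 0.6363, -0.0599], dtype=float32), 'long axis', np.float32(99.1))
 cap (188, array([ 0.5005, -0.0597]), array([0.0291, 0.0275]), 87.7, 'mean', array([ 0.5003, -0.0593], dtype=float32), 'long axis', np.float32(-58.5))
 torch (216, array([0.6302, 0.0193]), array([0.032 , 0.0313]), 88.5, 'mean', array([0.6295, 0.0194], dtype=float32), 'long axis', np.float32(-129.8))
scene
 mat (1614, array([ 0.477
[... 334 characters left out ...]
, 0.1028]), 11.2, 'mean', array([0.49  , 0.3198], dtype=float32), 'long axis', np.float32(102.3))
 tester top (302, array([ 0.5706, -0.0171]), array([0.0945, 0.0375]), 89.2, 'mean', array([ 0.5709, -0.0112], dtype=float32), 'long axis', np.float32(87.7))
 bar (96, array([ 0.6384, -0.0586]), array([0.0139, 0.0555]), 10.5, 'mean', array([ 0.6397, -0.0569], dtype=float32), 'long axis', np.float32(99.8))
 cap (85, array([ 0.5012, -0.0591]), array([0.0312, 0.0268]), 56.9, 'mean', array([ 0.5032, -0.0565], dtype=float32), 'long axis', np.float32(53.7))
 torch (114, array([0.6319, 0.0211]), array([0.0316, 0.0305]), 22.2, 'mean', array([0.6328, 0.0225], dtype=float32), 'long axis', np.float32(19.5))
```

>>> {"api": "move_arm", "payload": {"commands": [[[60,0,-5,-30,0,0.179,0],[60,0,0,-40,0,0.179,0],[60,0,0,-40,0,0.179,0],[60,20,0,-30,0,0.179,0],[60,30,0,-20,0,0.179,0],[60,40,0,0,0,0.179,0],[60,50,0,0,0,0,0],[60,50,0,0,0,0,0]]], "force": 25}}

```text
time: 1.25
ee_pos: [0.165, 0.307, 0.2472]
tool_rot: [0.532, -0.467, 0.465, -0.532]
wrist_force: [-0.2, 0.0, 0.7]
grip_width: 0.0701
```

```bash
cat >> h.py <<'E'
def go(tx,ty,tz,yaw):
    """remaining shift in tool axes (mm) and turn, to world target mm, tool z yaw deg"""
    o,R=st(); d=np.array([tx,ty,tz])-o["ee_pos"]*1000
    cy=np.cos(np.radians(yaw)); sy=np.sin(np.radians(yaw))
    Z=np.array([cy,sy,0]); Y=np.array([0,0,-1.]); X=np.cross(Y,Z); T=np.stack([X,Y,Z],1)
    print("shift now-axes",(R.T@d).round(1),"after-turn axes",(T.T@d).round(1),"turn",Ro.from_matrix(R.T@T).as_rotvec().round(3))
E
python3 -c "
from h import *
go(638,-59,245,9.5)"
```

```text
t 1.25 p [165.  307.  247.2] x [ 0.133 -0.991 -0.002] y [-0.002  0.002 -1.   ] z [ 0.991  0.133 -0.002] F [-0.2  0.   0.7] w 70.1
shift now-axes [425.5   0.5 420.3] after-turn axes [439.    2.2 406.2] turn [ 0.002 -0.033 -0.002]
```

>>> {"api": "move_arm", "payload": {"commands": [[[60,0,0,50,0,-0.033,0],[60,10,0,55,0,0,0],[60,20,0,55,0,0,0],[60,40,0,45,0,0,0],[60,45,0,40,0,0,0],[60,45,0,40,0,0,0],[60,45,0,40,0,0,0],[60,45,0,40,0,0,0]]]}}

```text
time: 2.25
ee_pos: [0.5759, 0.1144, 0.248]
tool_rot: [-0.541, 0.453, -0.453, 0.545]
wrist_force: [-0.0, 0.6, -0.5]
grip_width: 0.07
```

```bash
python3 -c "
from h import *
go(638,-59,245,9.5)"
```

```text
t 2.25 p [575.9 114.4 248. ] x [ 0.178 -0.984 -0.004] y [ 0.003  0.004 -1.   ] z [0.984 0.178 0.004] F [-0.   0.6 -0.5] w 70.0
shift now-axes [181.8   2.4  30.2] after-turn axes [181.3   3.   32.7] turn [-0.004  0.013 -0.004]
```

>>> {"api": "move_arm", "payload": {"commands": [[[60,45,0,15,-0.004,0.013,-0.004],[60,45,0,15,0,0,0],[60,45,0,1,0,0,0],[60,40,2,0,0,0,0],[60,7,0,0,0,0,0]]]}}

```text
time: 2.88
ee_pos: [0.6413, -0.0698, 0.2446]
tool_rot: [0.539, -0.458, 0.459, -0.538]
wrist_force: [-0.2, 1.0, 0.1]
grip_width: 0.0704
```

```bash
python3 -c "
from h import *
go(638,-59,125,9.5)
img,W,c=cam('wrist'); cv2.imwrite('pics/w1.png',img[:,:,::-1]); print(proj(c,[.638,-.059,.16]))"
```

```text
t 2.88 p [641.3 -69.8 244.6] x [ 0.16  -0.987  0.003] y [-0.    -0.003 -1.   ] z [ 0.987  0.16  -0.001] F [-0.2  1.   0.1] w 70.4
shift now-axes [-11.6 119.5  -1.4] after-turn axes [-11.2 119.6  -1.4] turn [ 0.001 -0.005  0.003]
[316.6977209  196.47509815]
```

View pics/w1.png

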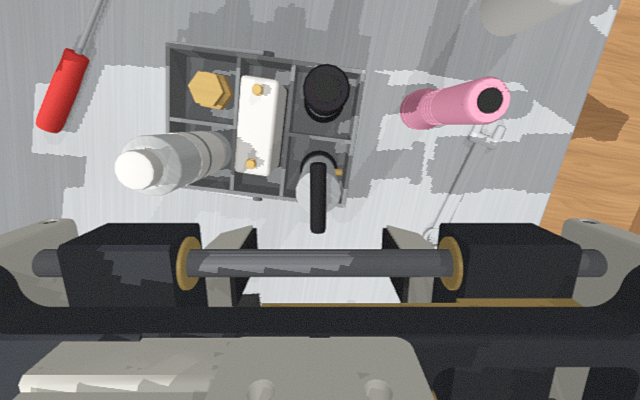

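Wrist view: pump T-bar centre at (318,198), matching the projected (317,196); the black torch is at (326,90), the can at (140,170), and the pink decoy lies outside the tote. The pump is in line, so I go down on it.

>>> {"api": "move_arm", "payload": {"commands": [[[60,-11,15,-1,0,-0.005,0.003],[60,0,25,0,0,0,0],[60,0,25,0,0,0,0],[60,0,25,0,0,0,0],[60,0,20,0,0,0,0],[60,0,5,0,0,0,0],[60,0,0,0,0,0,0]]]}}

```text
time: 3.8
ee_pos: [0.6347, -0.0349, 0.1211]
tool_rot: [-0.543, 0.455, -0.446, 0.547]
wrist_force: [-0.1, -0.5, -0.1]
grip_width: 0.0699
```

```bash
python3 -c "
from h import *
go(638,-59,125,9.5)"
```

```text
t 3.8 p [634.7 -34.9 121.1] x [ 0.189 -0.982 -0.013] y [-0.006  0.012 -1.   ] z [ 0.982  0.189 -0.004] F [-0.1 -0.5 -0.1] w 69.9
shift now-axes [24.3 -4.2 -1.3] after-turn axes [24.3 -3.9 -0.7] turn [ 0.004  0.024 -0.013]
```

>>> {"api": "move_arm", "payload": {"commands": [[[60,8,-4,-1,0.004,0.024,-0.013],[60,8,0,0,0,0,0],[60,4,0,0,0,0,0],[60,1,0,0,0,0,0],[60,0,0,0,0,0,0]]]}}

```text
time: 4.42
ee_pos: [0.6395, -0.0577, 0.1285]
tool_rot: [-0.538, 0.456, -0.459, 0.54]
wrist_force: [0.5, -0.3, -0.1]
grip_width: 0.0703
```

```bash
python3 -c "
from h import *
go(638,-59,125,9.5)"
```

```text
t 4.42 p [639.5 -57.7 128.5] x [ 0.163 -0.987  0.002] y [ 0.006 -0.001 -1.   ] z [0.987 0.163 0.006] F [ 0.5 -0.3 -0.1] w 70.3
shift now-axes [ 1.1  3.5 -1.7] after-turn axes [ 1.1  3.5 -1.7] turn [-0.006 -0.002  0.002]
```

>>> {"api": "move_arm", "payload": {"commands": [[[60,1,2,-1,-0.006,-0.002,0.002],[60,0,0,0,0,0,0],[255,0,0,0,0,0,0],[255,0,0,0,0,0,0],[255,0,0,0,0,0,0],[255,0,0,0,0,0,0],[255,0,0,0,0,0,0]]], "force": 25}}

```text
time: 5.3
ee_pos: [0.6383, -0.0582, 0.126]
tool_rot: [0.54, -0.457, 0.456, -0.54]
wrist_force: [0.6, 0.4, 0.1]
grip_width: 0.0376
```

```bash
python3 -c "
from h import *
go(638,-59,125,9.5)"
```

```text
t 5.3 p [638.3 -58.2 126. ] x [ 0.166 -0.986 -0.001] y [-0.002  0.001 -1.   ] z [ 0.986  0.166 -0.001] F [0.6 0.4 0.1] w 37.6
shift now-axes [ 0.7  1.  -0.5] after-turn axes [ 0.7  1.  -0.5] turn [ 0.001  0.001 -0.001]
```

>>> {"api": "move_arm", "payload": {"commands": [[[255,0,-10,0,0,0,0],[255,0,-25,0,0,0,0],[255,0,-25,0,0,0,0],[255,0,-20,0,0,0,0],[255,0,-10,0,0,0,0],[255,0,-5,0,0,0,0],[255,0,0,0,0,0,0]]]}}

```text
time: 6.18
ee_pos: [0.6357, -0.058, 0.2223]
tool_rot: [0.541, -0.459, 0.454, -0.538]
wrist_force: [-0.2, 0.3, -3.1]
grip_width: 0.0373
```

```bash
python3 -c "
from h import *
go(563,-320,220,9.5)"
```

```text
t 6.17 p [635.7 -58.  222.3] x [ 0.165 -0.986 -0.002] y [-0.009  0.001 -1.   ] z [ 0.986  0.165 -0.008] F [-0.2  0.3 -3.1] w 37.3
shift now-axes [ 246.4    2.7 -115. ] after-turn axes [ 246.4    2.3 -114.9] turn [ 0.008  0.    -0.002]
```

>>> {"api": "move_arm", "payload": {"commands": [[[255,30,0,-10,0,0,0],[255,45,0,-20,0,0,0],[255,45,0,-20,0,0,0],[255,45,0,-20,0,0,0],[255,35,0,-20,0,0,0],[255,20,0,-10,0,0,0],[255,8,0,-5,0,0,0],[255,0,0,0,0,0,0]]]}}

```text
time: 7.18
ee_pos: [0.565, -0.3034, 0.2134]
tool_rot: [0.544, -0.463, 0.449, -0.537]
wrist_force: [0.5, -0.0, -2.7]
grip_width: 0.0374
```

```bash
python3 -c "
from h import *
go(563,-320,125,9.5)"
```

```text
t 7.17 p [ 565.  -303.4  213.4] x [ 0.169 -0.985 -0.009] y [-0.021  0.006 -1.   ] z [ 0.985  0.17  -0.02 ] F [ 0.5 -0.  -2.7] w 37.4
shift now-axes [16.8 88.4 -3.1] after-turn axes [16.  88.4 -4.7] turn [ 0.02   0.005 -0.009]
```

>>> {"api": "move_arm", "payload": {"commands": [[[255,10,10,-3,0.02,0.005,-0.009],[255,4,20,-1,0,0,0],[255,1,20,0,0,0,0],[255,0,18,0,0,0,0],[255,0,6,0,0,0,0],[255,0,0,0,0,0,0],[255,0,0,0,0,0,0]]]}}

```text
time: 8.05
ee_pos: [0.5668, -0.3104, 0.1328]
tool_rot: [-0.54, 0.456, -0.453, 0.543]
wrist_force: [-0.7, 0.1, -2.8]
grip_width: 0.0376
```

```bash
python3 -c "
from h import *
go(563,-320,125,9.5)"
```

```text
t 8.05 p [ 566.8 -310.4  132.8] x [ 0.174 -0.985 -0.006] y [-0.001  0.006 -1.   ] z [ 0.985  0.174 -0.   ] F [-0.7  0.1 -2.8] w 37.6
shift now-axes [ 8.9  7.8 -5.4] after-turn axes [ 8.9  7.8 -5.3] turn [ 0.     0.009 -0.006]
```

>>> {"api": "move_arm", "payload": {"commands": [[[255,7,3,-4,0,0.009,-0.006],[255,1,3,0,0,0,0],[255,0,2,0,0,0,0],[255,0,1,0,0,0,0],[255,0,0,0,0,0,0]]]}}

```text
time: 8.68
ee_pos: [0.5649, -0.3207, 0.1252]
tool_rot: [-0.539, 0.456, -0.458, 0.54]
wrist_force: [1.1, 0.3, -2.3]
grip_width: 0.0376
```

```bash
python3 -c "
from h import *
go(563,-320,125,9.5)"
```

```text
t 8.68 p [ 564.9 -320.7  125.2] x [ 0.164 -0.986  0.002] y [ 0.003 -0.002 -1.   ] z [0.986 0.164 0.002] F [ 1.1  0.3 -2.3] w 37.6
shift now-axes [-1.   0.2 -1.7] after-turn axes [-1.   0.2 -1.7] turn [-0.002 -0.001  0.002]
```

>>> {"api": "move_arm", "payload": {"commands": [[[255,0,1,0,0,0,0],[255,0,0.5,0,0,0,0],[60,0,0,0,0,0,0],[60,0,0,0,0,0,0],[60,0,0,0,0,0,0],[60,0,-10,0,0,0,0],[60,0,-30,0,0,0,0],[60,0,-30,0,0,0,0]]]}}

```text
time: 9.68
ee_pos: [0.5646, -0.3203, 0.1957]
tool_rot: [0.539, -0.456, 0.458, -0.539]
wrist_force: [-0.3, 0.8, 0.9]
grip_width: 0.0704
```

```bash
python3 -c "
from h import *
go(631,20,240,2)
img,W,c=cam('scene'); cv2.imwrite('pics/s1.png',img[60:310,180:500,::-1])"
```

```text
t 9.68 p [ 564.6 -320.3  195.7] x [ 0.164 -0.986  0.001] y [ 0.001 -0.001 -1.   ] z [0.986 0.164 0.001] F [-0.3  0.8  0.9] w 70.4
shift now-axes [-324.7  -44.6  121.4] after-turn axes [-337.8  -44.3   78.3] turn [-0.001  0.13   0.001]
```

View pics/s1.png

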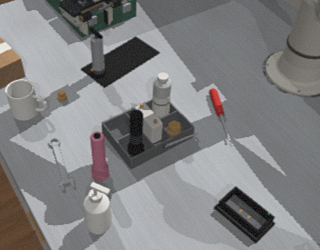

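Pump stands upright on the mat (97,52 in the crop). Next the black torch (the upright one in the tote, not the pink one at crop (99,160)).

>>> {"api": "move_arm", "payload": {"commands": [[[60,0,-40,20,0,0.13,0],[60,-45,-8,15,0,0,0],[60,-50,0,10,0,0,0],[60,-50,0,10,0,0,0],[60,-50,0,10,0,0,0],[60,-45,0,8,0,0,0],[60,-35,0,4,0,0,0],[60,-15,0,0,0,0,0]]]}}

```text
time: 10.72
ee_pos: [0.6391, -0.0219, 0.2557]
tool_rot: [-0.503, 0.487, -0.501, 0.509]
wrist_force: [1.1, 0.4, -0.3]
grip_width: 0.0701
```

```bash
python3 -c "
from h import *
go(631,20,240,2)"
```

```text
t 10.72 p [639.1 -21.9 255.7] x [ 0.024 -1.     0.008] y [ 0.019 -0.008 -1.   ] z [1.    0.024 0.019] F [ 1.1  0.4 -0.3] w 70.1
shift now-axes [-42.2  15.3  -7.4] after-turn axes [-42.2  15.7  -6.6] turn [-0.019 -0.011  0.008]
```

>>> {"api": "move_arm", "payload": {"commands": [[[60,-25,15,-7,-0.019,-0.011,0.008],[60,-10,0,0,0,0,0],[60,-3,0,0,0,0,0],[60,0,0,0,0,0,0]]]}}

```text
time: 11.22
ee_pos: [0.6303, 0.0147, 0.2392]
tool_rot: [0.509, -0.492, 0.492, -0.507]
wrist_force: [-0.1, -0.1, 0.2]
grip_width: 0.0699
```

```bash
python3 -c "
from h import *
img,W,c=cam('wrist'); cv2.imwrite('pics/w2.png',img[:,:,::-1]); print(proj(c,[.631,.020,.163]))
go(631,20,135,2)"
```

```text
[320.02615792 206.90059177]
t 11.28 p [630.4  14.3 239.3] x [ 0.032 -0.999  0.002] y [-0.002 -0.002 -1.   ] z [ 0.999  0.032 -0.002] F [0.3 0.5 0.2] w 69.8
shift now-axes [ -5.9 104.3   1. ] after-turn axes [ -5.7 104.3   0.8] turn [ 0.002 -0.003  0.002]
```

View pics/w2.png

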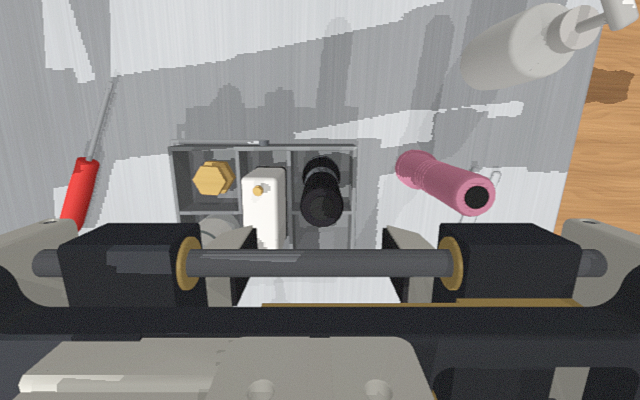

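Torch top is at (321,205), projected (320,207): aligned. The pink decoy, at (475,195), is clear. Go down and grip.

>>> {"api": "move_arm", "payload": {"commands": [[[60,-5,15,1,0,0,0],[60,0,25,0,0,0,0],[60,0,25,0,0,0,0],[60,0,22,0,0,0,0],[60,0,10,0,0,0,0],[60,0,4,0,0,0,0],[60,0,0,0,0,0,0]]]}}

```text
time: 12.15
ee_pos: [0.6313, 0.016, 0.1326]
tool_rot: [0.508, -0.493, 0.494, -0.505]
wrist_force: [-0.1, -0.0, 1.2]
grip_width: 0.07
```

```bash
python3 -c "
from h import *
go(631,20,135,2)"
```

```text
t 12.15 p [631.3  16.  132.6] x [ 0.027 -1.     0.003] y [-0.001 -0.003 -1.   ] z [ 1.     0.027 -0.002] F [-0.1 -0.   1.2] w 70.0
shift now-axes [-4.  -2.4 -0.2] after-turn axes [-4.1 -2.4 -0.2] turn [ 0.002 -0.008  0.003]
```

>>> {"api": "move_arm", "payload": {"commands": [[[60,-3,-2,0,0.002,-0.008,0.003],[60,0,0,0,0,0,0],[255,0,0,0,0,0,0],[255,0,0,0,0,0,0],[255,0,0,0,0,0,0],[255,0,0,0,0,0,0],[255,0,0,0,0,0,0]]]}}

```text
time: 13.02
ee_pos: [0.6329, 0.0193, 0.1375]
tool_rot: [-0.507, 0.49, -0.492, 0.51]
wrist_force: [-0.2, 0.5, 0.7]
grip_width: 0.0333
```

```bash
python3 -c "
from h import *
go(631,20,135,2)"
```

```text
t 13.03 p [632.9  19.3 137.5] x [ 0.035 -0.999 -0.   ] y [ 0.005  0.001 -1.   ] z [0.999 0.035 0.005] F [-0.2  0.5  0.7] w 33.3
shift now-axes [-0.7  2.5 -1.9] after-turn axes [-0.7  2.5 -1.9] turn [-0.005  0.    -0.   ]
```

>>> {"api": "move_arm", "payload": {"commands": [[[255,0,-12,0,0,0,0],[255,0,-28,0,0,0,0],[255,0,-28,0,0,0,0],[255,0,-20,0,0,0,0],[255,20,-10,-5,0,0,0],[255,40,0,-12,0,0,0],[255,45,0,-20,0,0,0],[255,45,0,-20,0,0,0]]]}}

```text
time: 14.02
ee_pos: [0.5777, -0.1361, 0.2384]
tool_rot: [-0.51, 0.489, -0.489, 0.511]
wrist_force: [0.2, -0.2, -3.1]
grip_width: 0.0337
```

```bash
python3 -c "
from h import *
go(475,-340,225,2)"
```

```text
t 14.03 p [ 577.7 -136.1  238.4] x [ 0.042 -0.999  0.   ] y [ 0.001  0.    -1.   ] z [0.999 0.042 0.001] F [ 0.2 -0.2 -3.1] w 33.7
shift now-axes [ 199.4   13.3 -111.3] after-turn axes [ 200.2   13.4 -109.7] turn [-0.001  0.008  0.   ]
```

>>> {"api": "move_arm", "payload": {"commands": [[[255,42,0,-24,0,0.008,0],[255,42,0,-24,0,0,0],[255,40,2,-22,0,0,0],[255,28,3,-16,0,0,0],[255,15,3,-8,0,0,0],[255,5,3,-4,0,0,0],[255,0,0,0,0,0,0],[255,0,0,0,0,0,0]]]}}

```text
time: 15.02
ee_pos: [0.4718, -0.3273, 0.2264]
tool_rot: [0.507, -0.496, 0.494, -0.503]
wrist_force: [0.3, -0.4, -2.0]
grip_width: 0.0335
```

```bash
python3 -c "
from h import *
go(475,-340,136.5,2)"
```

```text
t 15.03 p [ 471.8 -327.3  226.4] x [ 0.019 -1.     0.002] y [-0.005 -0.002 -1.   ] z [ 1.     0.019 -0.005] F [ 0.3 -0.4 -2. ] w 33.5
shift now-axes [12.6 89.9  3.4] after-turn axes [12.8 89.9  2.7] turn [ 0.005 -0.015  0.002]
```

>>> {"api": "move_arm", "payload": {"commands": [[[255,7,10,2,0.005,-0.015,0.002],[255,3,20,1,0,0,0],[255,1,22,0,0,0,0],[255,0,18,0,0,0,0],[255,0,7,0,0,0,0],[255,0,2,0,0,0,0],[255,0,0,0,0,0,0]]]}}

```text
time: 15.9
ee_pos: [0.4799, -0.3355, 0.1435]
tool_rot: [-0.511, 0.488, -0.489, 0.512]
wrist_force: [-0.2, -0.6, -2.6]
grip_width: 0.0336
```

```bash
python3 -c "
from h import *
go(475,-340,136.5,2)"
```

```text
t 15.9 p [ 479.9 -335.5  143.5] x [ 0.046 -0.999 -0.001] y [ 0.003  0.001 -1.   ] z [0.999 0.046 0.003] F [-0.2 -0.6 -2.6] w 33.6
shift now-axes [ 4.3  6.9 -5.2] after-turn axes [ 4.3  7.  -5.1] turn [-0.003  0.012 -0.001]
```

>>> {"api": "move_arm", "payload": {"commands": [[[255,3,3,-4,-0.003,0.012,0],[255,0,3,0,0,0,0],[255,0,1,0,0,0,0],[255,0,0.5,0,0,0,0],[255,0,0,0,0,0,0]]]}}

```text
time: 16.52
ee_pos: [0.4767, -0.3398, 0.1373]
tool_rot: [-0.508, 0.491, -0.493, 0.509]
wrist_force: [0.4, -0.6, -2.3]
grip_width: 0.0336
```

```bash
python3 -c "
from h import *
go(475,-340,136.5,2)"
```

```text
t 16.52 p [ 476.7 -339.8  137.3] x [ 0.033 -0.999  0.001] y [ 0.003 -0.001 -1.   ] z [0.999 0.033 0.003] F [ 0.4 -0.6 -2.3] w 33.6
shift now-axes [ 0.2  0.8 -1.7] after-turn axes [ 0.2  0.8 -1.7] turn [-0.003 -0.002  0.001]
```

>>> {"api": "move_arm", "payload": {"commands": [[[255,0,1,0,0,0,0],[255,0,0.5,0,0,0,0],[60,0,0,0,0,0,0],[60,0,0,0,0,0,0],[60,0,0,0,0,0,0],[60,0,-10,0,0,0,0],[60,0,-30,0,0,0,0],[60,0,-30,0,0,0,0]]]}}

```text
time: 17.52
ee_pos: [0.4761, -0.3393, 0.2074]
tool_rot: [-0.508, 0.491, -0.492, 0.508]
wrist_force: [0.9, -0.1, -0.1]
grip_width: 0.0703
```

```bash
python3 -c "
from h import *
go(501,-59,240,2)
img,W,c=cam('scene'); cv2.imwrite('pics/s2.png',img[60:310,180:500,::-1])"
```

```text
t 17.52 p [ 476.1 -339.3  207.4] x [ 0.033 -0.999 -0.   ] y [ 0.001  0.    -1.   ] z [0.999 0.033 0.001] F [ 0.9 -0.1 -0.1] w 70.3
shift now-axes [-279.3  -32.5   34.3] after-turn axes [-279.2  -32.6   34.7] turn [-0.001 -0.002 -0.   ]
```

View pics/s2.png

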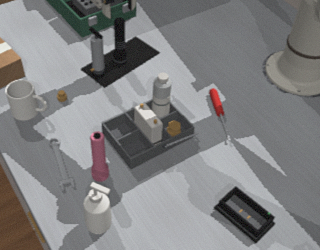

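Pump (97,50) and torch (119,38) both stand on the mat. Now the can.

>>> {"api": "move_arm", "payload": {"commands": [[[60,-20,-25,3,0,0,0],[60,-42,-8,5,0,0,0],[60,-45,0,5,0,0,0],[60,-45,0,5,0,0,0],[60,-42,0,5,0,0,0],[60,-28,0,4,0,0,0],[60,-15,0,2,0,0,0],[60,-3,0,0,0,0,0]]]}}

```text
time: 18.58
ee_pos: [0.502, -0.096, 0.252]
tool_rot: [-0.505, 0.486, -0.499, 0.51]
wrist_force: [-0.7, -0.1, 0.1]
grip_width: 0.0702
```

>>> {"api": "move_arm", "payload": {"commands": [[[60,0,0,0,0,0,0],[60,0,0,0,0,0,0]]]}}

```text
time: 18.82
ee_pos: [0.5018, -0.0985, 0.2522]
tool_rot: [-0.504, 0.487, -0.5, 0.509]
wrist_force: [-0.1, -1.2, 0.3]
grip_width: 0.0704
```

```bash
python3 -c "
from h import *
img,W,c=cam('wrist'); cv2.imwrite('pics/w3.png',img[:,:,::-1]); print(proj(c,[.501,-.059,.169]))
go(501,-59,128,2)"
```

```text
[317.00926683 159.65902499]
t 18.88 p [501.7 -98.6 252.1] x [ 0.026 -1.     0.009] y [ 0.018 -0.008 -1.   ] z [1.    0.026 0.018] F [-0.2  0.7 -1. ] w 69.9
shift now-axes [-40.7 123.8  -1.9] after-turn axes [-39.6 124.1   0.6] turn [-0.018 -0.009  0.009]
```

View pics/w3.png

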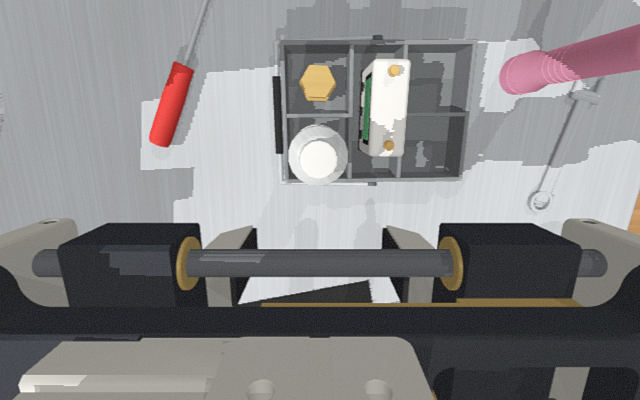

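Can cap at (319,158), projected (317,160): aligned.

>>> {"api": "move_arm", "payload": {"commands": [[[60,-12,0,1,-0.018,-0.009,0.009],[60,-18,10,0,0,0,0],[60,-8,20,0,0,0,0],[60,-1,28,0,0,0,0],[60,0,28,0,0,0,0],[60,0,20,0,0,0,0],[60,0,8,0,0,0,0],[60,0,0,0,0,0,0]]]}}

```text
time: 19.88
ee_pos: [0.5001, -0.0501, 0.1312]
tool_rot: [0.51, -0.492, 0.488, -0.509]
wrist_force: [-0.1, -0.5, -0.1]
grip_width: 0.0701
```

```bash
python3 -c "
from h import *
go(501,-59,128,2)"
```

```text
t 19.88 p [500.1 -50.1 131.2] x [ 0.04  -0.999 -0.004] y [-0.005  0.003 -1.   ] z [ 0.999  0.04  -0.005] F [-0.1 -0.5 -0.1] w 70.1
shift now-axes [8.9 3.2 0.6] after-turn axes [8.9 3.2 0.6] turn [ 0.005  0.005 -0.004]
```

>>> {"api": "move_arm", "payload": {"commands": [[[60,7,2,0.5,0.005,0.005,-0.004],[60,1,0,0,0,0,0],[60,0,0,0,0,0,0],[255,0,0,0,0,0,0],[255,0,0,0,0,0,0],[255,0,0,0,0,0,0],[255,0,0,0,0,0,0],[255,0,0,0,0,0,0]]]}}

```text
time: 20.88
ee_pos: [0.5028, -0.0587, 0.1315]
tool_rot: [-0.507, 0.49, -0.493, 0.51]
wrist_force: [0.2, -0.2, 0.3]
grip_width: 0.0492
```

```bash
python3 -c "
from h import *
go(501,-59,128,2)"
```

```text
t 20.88 p [502.8 -58.7 131.5] x [ 0.034 -0.999  0.001] y [ 0.005 -0.    -1.   ] z [0.999 0.034 0.005] F [ 0.2 -0.2  0.3] w 49.2
shift now-axes [ 0.3  3.5 -1.8] after-turn axes [ 0.3  3.5 -1.8] turn [-0.005 -0.001  0.001]
```

>>> {"api": "move_arm", "payload": {"commands": [[[255,0,-12,0,0,0,0],[255,0,-28,0,0,0,0],[255,0,-28,0,0,0,0],[255,10,-20,-10,0,0,0],[255,20,-6,-20,0,0,0],[255,40,0,-20,0,0,0],[255,45,0,-20,0,0,0],[255,45,0,-20,0,0,0]]]}}

```text
time: 21.88
ee_pos: [0.4171, -0.2214, 0.2321]
tool_rot: [-0.509, 0.487, -0.49, 0.513]
wrist_force: [0.8, -0.9, -2.4]
grip_width: 0.0495
```

```bash
python3 -c "
from h import *
go(387,-360,215,2)"
```

```text
t 21.88 p [ 417.1 -221.4  232.1] x [ 0.044 -0.999 -0.   ] y [ 0.007  0.001 -1.   ] z [0.999 0.044 0.007] F [ 0.8 -0.9 -2.4] w 49.5
shift now-axes [137.1  16.9 -36.3] after-turn axes [137.4  17.1 -34.9] turn [-0.007  0.009 -0.   ]
```

>>> {"api": "move_arm", "payload": {"commands": [[[255,38,0,-8,-0.007,0.009,0],[255,34,3,-8,0,0,0],[255,24,3,-8,0,0,0],[255,14,3,-5,0,0,0],[255,6,3,-3,0,0,0],[255,0,0,0,0,0,0],[255,0,0,0,0,0,0]]]}}

```text
time: 22.75
ee_pos: [0.3851, -0.3448, 0.2231]
tool_rot: [-0.506, 0.493, -0.493, 0.507]
wrist_force: [-0.1, 1.0, -2.9]
grip_width: 0.0491
```

```bash
python3 -c "
from h import *
go(387,-360,130.5,2)"
```

```text
t 22.75 p [ 385.1 -344.8  223.1] x [ 0.028 -1.    -0.   ] y [ 0.001  0.    -1.   ] z [1.    0.028 0.001] F [-0.1  1.  -2.9] w 49.1
shift now-axes [15.3 92.6  1.4] after-turn axes [15.3 92.6  1.4] turn [-0.001 -0.007 -0.   ]
```

>>> {"api": "move_arm", "payload": {"commands": [[[255,9,10,0,0,-0.007,0],[255,4,20,0,0,0,0],[255,1,24,0,0,0,0],[255,0,20,0,0,0,0],[255,0,8,0,0,0,0],[255,0,2,0,0,0,0],[255,0,0,0,0,0,0]]]}}

```text
time: 23.62
ee_pos: [0.3885, -0.3589, 0.1356]
tool_rot: [-0.51, 0.488, -0.49, 0.511]
wrist_force: [0.4, 0.4, -1.9]
grip_width: 0.0494
```

```bash
python3 -c "
from h import *
go(387,-360,130.5,2)"
```

```text
t 23.62 p [ 388.5 -358.9  135.6] x [ 0.042 -0.999  0.001] y [ 0.003 -0.001 -1.   ] z [0.999 0.042 0.003] F [ 0.4  0.4 -1.9] w 49.4
shift now-axes [ 1.   5.1 -1.5] after-turn axes [ 1.   5.1 -1.5] turn [-0.003  0.007  0.001]
```

>>> {"api": "move_arm", "payload": {"commands": [[[255,1,3,-1,-0.003,0.007,0.001],[255,0,2,0,0,0,0],[255,0,0.5,0,0,0,0],[255,0,0,0,0,0,0]]]}}

```text
time: 24.12
ee_pos: [0.3885, -0.3608, 0.1314]
tool_rot: [-0.508, 0.49, -0.492, 0.509]
wrist_force: [0.3, 0.2, -2.8]
grip_width: 0.049
```

```bash
python3 -c "
from h import *
go(387,-360,130.5,2)"
```

```text
t 24.12 p [ 388.5 -360.8  131.4] x [ 0.035 -0.999  0.001] y [ 0.003 -0.001 -1.   ] z [0.999 0.035 0.003] F [ 0.3  0.2 -2.8] w 49.0
shift now-axes [-0.9  0.9 -1.5] after-turn axes [-0.9  0.9 -1.5] turn [-0.003 -0.     0.001]
```

>>> {"api": "move_arm", "payload": {"commands": [[[255,0,1,0,0,0,0],[255,0,0.5,0,0,0,0],[60,0,0,0,0,0,0],[60,0,0,0,0,0,0],[60,0,0,0,0,0,0],[60,0,-10,0,0,0,0],[60,0,-30,0,0,0,0],[60,0,-30,0,0,0,0]]]}}

```text
time: 25.12
ee_pos: [0.3876, -0.3603, 0.2015]
tool_rot: [-0.508, 0.491, -0.491, 0.509]
wrist_force: [0.5, -0.2, -0.3]
grip_width: 0.0703
```

```bash
python3 -c "
from h import *
go(570,-18,210,1)
img,W,c=cam('top'); cv2.imwrite('pics/t2.png',img[100:350,280:600,::-1])"
```

```text
t 25.12 p [ 387.6 -360.3  201.5] x [ 0.034 -0.999  0.   ] y [ 0. -0. -1.] z [0.999 0.034 0.   ] F [ 0.5 -0.2 -0.3] w 70.3
shift now-axes [-335.8   -8.4  194.1] after-turn axes [-339.1   -8.5  188.3] turn [-0.     0.017  0.   ]
```

View pics/t2.png

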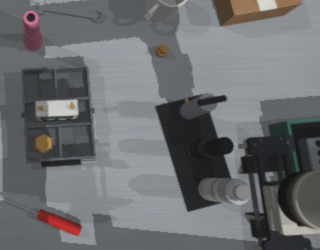

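Pump, torch and can stand on the mat at crop (205,103), (215,147), (222,190). Now to the tester.

>>> {"api": "move_arm", "payload": {"commands": [[[60,-20,-15,0,0,0.017,0],[60,-45,0,10,0,0,0],[60,-50,0,30,0,0,0],[60,-50,0,35,0,0,0],[60,-50,0,35,0,0,0],[60,-45,0,30,0,0,0],[60,-35,0,20,0,0,0],[60,-20,0,10,0,0,0]]]}}

```text
time: 26.18
ee_pos: [0.5616, -0.0397, 0.2287]
tool_rot: [0.5, -0.491, 0.505, -0.505]
wrist_force: [-0.3, 0.3, -0.5]
grip_width: 0.0701
```

>>> {"api": "move_arm", "payload": {"commands": [[[60,0,0,0,0,0,0],[60,0,0,0,0,0,0]]]}}

```text
time: 26.42
ee_pos: [0.5618, -0.0389, 0.2292]
tool_rot: [-0.5, 0.49, -0.504, 0.505]
wrist_force: [-0.0, -0.1, 0.5]
grip_width: 0.0702
```

```bash
python3 -c "
from h import *
go(570,-18,190,1)"
```

```text
t 26.43 p [561.8 -38.9 229.2] x [ 0.011 -1.     0.009] y [ 0.019 -0.009 -1.   ] z [1.    0.011 0.019] F [-0.  -0.1  0.5] w 70.2
shift now-axes [-21.1  39.2   7.7] after-turn axes [-20.7  39.2   8.6] turn [-0.019 -0.006  0.009]
```

>>> {"api": "move_arm", "payload": {"commands": [[[60,-10,10,5,-0.019,-0.006,0.009],[60,-8,15,3,0,0,0],[60,-2,10,0,0,0,0],[60,0,2,0,0,0,0],[60,0,0,0,0,0,0]]]}}

```text
time: 27.05
ee_pos: [0.5685, -0.0213, 0.1887]
tool_rot: [0.504, -0.498, 0.496, -0.502]
wrist_force: [0.3, -0.1, 0.2]
grip_width: 0.0707
```

```bash
python3 -c "
from h import *
img,W,c=cam('wrist'); cv2.imwrite('pics/w4.png',img[:,:,::-1]); print(proj(c,[.57,-.018,.092]),proj(c,[.57,.016,.101]),proj(c,[.57,-.052,.101]))
z=W[...,2]; b=(z>.085)&(z<.098)&(abs(W[...,0]-.57)<.05)&(abs(W[...,1]+.018)<.07); k=W[b]; print(len(k),k.mean(0),k.min(0),k.max(0)); print(cv2.minAreaRect(k[:,:2].astype(np.float32)))
go(570,-18,76,1)"
```

```text
[320.99003939 202.62160461] [321.66712668 162.71129133] [320.39560294 245.41163325]
4195 [ 0.5711131  -0.01348598  0.09125341] [ 0.55243202 -0.05957095  0.08578429] [0.58971402 0.0279875  0.09797496]
((0.5711351633071899, -0.015856418758630753), (0.036328382790088654, 0.08747593313455582), 0.9607952833175659)
t 27.1 p [568.5 -21.3 188.8] x [ 0.012 -1.     0.   ] y [-0.004 -0.    -1.   ] z [ 1.     0.012 -0.004] F [ 0.7 -0.3 -0.4] w 70.3
shift now-axes [ -3.3 112.8   2. ] after-turn axes [ -3.3 112.8   1.6] turn [ 0.004 -0.005  0.   ]
```

View pics/w4.png

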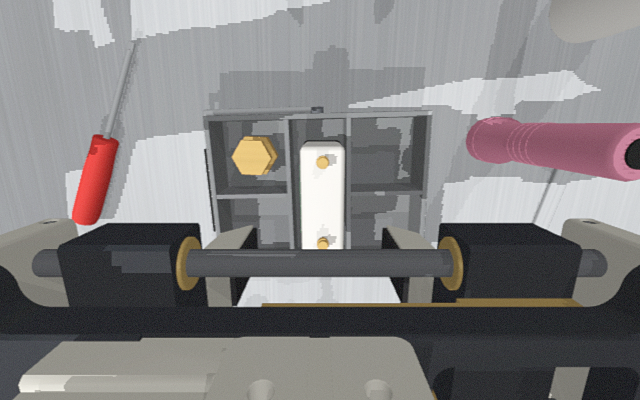

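Nipples at (322,162) and (322,243), within 2 px of prediction: tester at about (571,-17) mm, yaw 1°. Go down.

>>> {"api": "move_arm", "payload": {"commands": [[[60,-4,12,2,0.004,-0.005,0],[60,0,25,0,0,0,0],[60,0,28,0,0,0,0],[60,0,25,0,0,0,0],[60,0,12,0,0,0,0],[60,0,4,0,0,0,0],[60,0,0,0,0,0,0]]]}}

```text
time: 27.98
ee_pos: [0.5729, -0.016, 0.08]
tool_rot: [-0.503, 0.494, -0.497, 0.506]
wrist_force: [0.0, 0.2, -0.2]
grip_width: 0.0702
```

```bash
python3 -c "
from h import *
go(571,-17,76,1)"
```

```text
t 27.98 p [572.9 -16.   80. ] x [ 0.019 -1.    -0.   ] y [ 0.006  0.    -1.   ] z [1.    0.019 0.006] F [ 0.   0.2 -0.2] w 70.2
shift now-axes [ 1.  4. -2.] after-turn axes [ 1.   4.  -1.9] turn [-0.006  0.001 -0.   ]
```

>>> {"api": "move_arm", "payload": {"commands": [[[60,1,2,-1,-0.006,0.001,0],[60,0,2,0,0,0,0],[60,0,0,0,0,0,0],[255,0,0,0,0,0,0],[255,0,0,0,0,0,0],[255,0,0,0,0,0,0],[255,0,0,0,0,0,0],[255,0,0,0,0,0,0]]]}}

```text
time: 28.98
ee_pos: [0.5734, -0.0171, 0.0782]
tool_rot: [-0.503, 0.495, -0.496, 0.505]
wrist_force: [-0.3, 0.3, 0.0]
grip_width: 0.036
```

```bash
python3 -c "
from h import *
go(571,-17,76,1)"
```

```text
t 28.98 p [573.4 -17.1  78.2] x [ 0.017 -1.    -0.001] y [ 0.004  0.001 -1.   ] z [1.    0.017 0.004] F [-0.3  0.3  0. ] w 36.0
shift now-axes [-0.1  2.2 -2.4] after-turn axes [-0.1  2.2 -2.4] turn [-0.004 -0.    -0.001]
```

>>> {"api": "move_arm", "payload": {"commands": [[[255,0,-12,0,0,0,0],[255,0,-28,0,0,0,0],[255,0,-28,0,0,0,0],[255,0,-25,0,0,0,0],[255,-20,-8,-3,0,-0.1,0],[255,-40,0,-3,0,-0.09,0],[255,-45,0,-1,0,0,0],[255,-45,0,-1,0,0,0]]]}}

```text
time: 29.98
ee_pos: [0.5415, 0.1273, 0.1861]
tool_rot: [-0.547, 0.445, -0.449, 0.549]
wrist_force: [0.2, 0.3, -2.1]
grip_width: 0.0361
```

```bash
python3 -c "
from h import *
go(498.5,324,180,12)"
```

```text
t 29.98 p [541.5 127.3 186.1] x [ 0.201 -0.98   0.003] y [ 0.006 -0.002 -1.   ] z [0.98  0.201 0.006] F [ 0.2  0.3 -2.1] w 36.1
shift now-axes [-201.4    5.5   -2.5] after-turn axes [-201.3    6.1   -1.1] turn [-0.006 -0.007  0.003]
```

>>> {"api": "move_arm", "payload": {"commands": [[[255,-42,0,0,-0.006,-0.007,0.003],[255,-42,2,0,0,0,0],[255,-38,2,0,0,0,0],[255,-28,0,0,0,0,0],[255,-16,0,0,0,0,0],[255,-6,0,0,0,0,0],[255,0,0,0,0,0,0],[255,0,0,0,0,0,0]]]}}

```text
time: 30.98
ee_pos: [0.5033, 0.302, 0.185]
tool_rot: [-0.55, 0.444, -0.444, 0.55]
wrist_force: [0.6, 0.7, -2.9]
grip_width: 0.0358
```

```bash
python3 -c "
from h import *
go(498.5,324,130,12)"
```

```text
t 30.98 p [503.3 302.  185. ] x [ 0.211 -0.977  0.   ] y [ 0.001 -0.    -1.   ] z [0.977 0.211 0.001] F [ 0.6  0.7 -2.9] w 35.8
shift now-axes [-22.6  55.   -0.1] after-turn axes [-22.5  55.   -0.1] turn [-0.001  0.003  0.   ]
```

>>> {"api": "move_arm", "payload": {"commands": [[[255,-12,5,0,0,0.003,0],[255,-7,12,0,0,0,0],[255,-2,14,0,0,0,0],[255,0,10,0,0,0,0],[255,0,4,0,0,0,0],[255,0,0,0,0,0,0],[255,0,0,0,0,0,0]]]}}

```text
time: 31.85
ee_pos: [0.4991, 0.3212, 0.1355]
tool_rot: [0.549, -0.446, 0.446, -0.548]
wrist_force: [-0.1, 0.4, -2.1]
grip_width: 0.0363
```

```bash
python3 -c "
from h import *
go(498.5,324,130,12)
img,W,c=cam('top'); cv2.imwrite('pics/t3.png',cv2.resize(img[200:290,140:240,::-1],None,fx=5,fy=5))
img2,W2,c2=cam('scene'); cv2.imwrite('pics/s3.png',cv2.resize(img2[190:320,370:500,::-1],None,fx=4,fy=4))
for Wn in (W,W2):
  z=Wn[...,2]; b=(abs(Wn[...,0]-.4985)<.07)&(abs(Wn[...,1]-.324)<.09)
  q=b&(z>.029)&(z<.042); print(q.sum(), cv2.minAreaRect(Wn[q][:,:2].astype(np.float32)))
  q=b&(z>.055)&(z<.075); print('tester low',q.sum(), Wn[q].min(0),Wn[q].max(0))
"
```

```text
t 31.85 p [499.1 321.2 135.5] x [ 0.205 -0.979  0.002] y [-0.    -0.002 -1.   ] z [ 0.979  0.205 -0.001] F [-0.1  0.4 -2.1] w 36.3
shift now-axes [-2.9  5.5  0. ] after-turn axes [-2.9  5.5  0. ] turn [ 0.001 -0.003  0.002]
269 ((0.5027493834495544, 0.298868328332901), (0.06598378717899323, 0.0740966647863388), 12.071881294250488)
tester low 23 [0.47859857 0.27115746 0.0650144 ] [0.52048829 0.31802277 0.07452529]
354 ((0.5010531544685364, 0.3246096968650818), (0.06663310527801514, 0.1236046552658081), 13.838796615600586)
tester low 87 [0.47579666 0.28150576 0.06055427] [0.52470273 0.36675398 0.07486071]
```

View pics/t3.png

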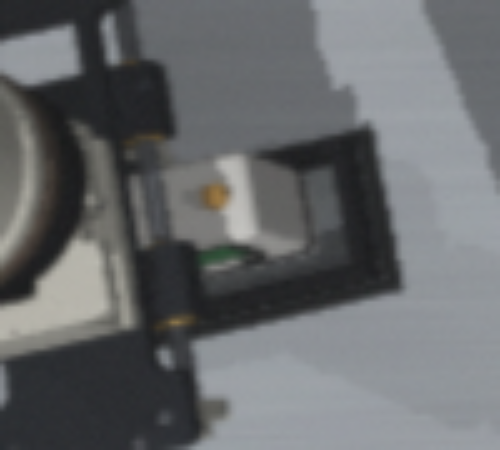

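View pics/s3.png

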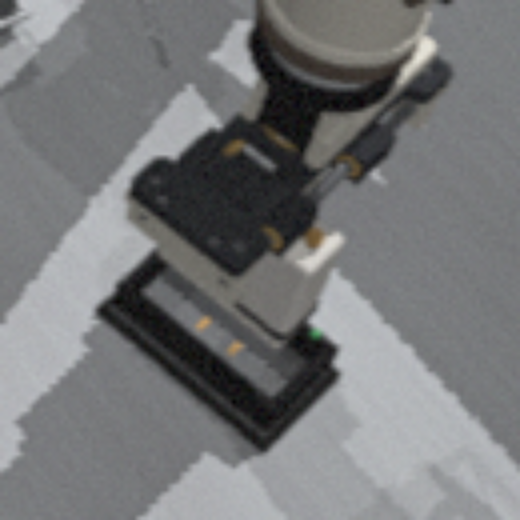

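```bash
python3 -c "
from h import *
img,W,c=cam('top')
p=np.array([.4991,.3212,0]); 
for s in (34,):
  q=p+np.array([.205,-.979,0])*s/1000+np.array([0,0,.157]); print('pred nipple top',proj(c,q))
m=(img[...,0].astype(int)-img[...,2]>60); v,u=np.nonzero(m&(np.arange(640)[None]>170)&(np.arange(640)[None]<200)&(np.arange(400)[:,None]>225)&(np.arange(400)[:,None]<250)); print('seen',u.mean(),v.mean(),len(u), np.nanmean(W[v,u],0))
q=p+np.array([.205,-.979,0])*.046+np.array([0.979,.205,0])*.018+np.array([0,0,.1493])
q2=p+np.array([.205,-.979,0])*.046-np.array([0.979,.205,0])*.018+np.array([0,0,.1493])
print('corners top',proj(c,q),proj(c,q2))
cv2.imwrite('pics/t4.png',cv2.resize(img[215:265,165:225,::-1],None,fx=10,fy=10,interpolation=cv2.INTER_CUBIC))
"
```

```text
pred nipple top [181.07408476 238.47929834]
seen 182.9090909090909 238.63636363636363 11 [0.50548637 0.28363209 0.15901481]
corners top [186.81070561 228.53741013] [190.02339106 246.30439914]
```

View pics/t4.png

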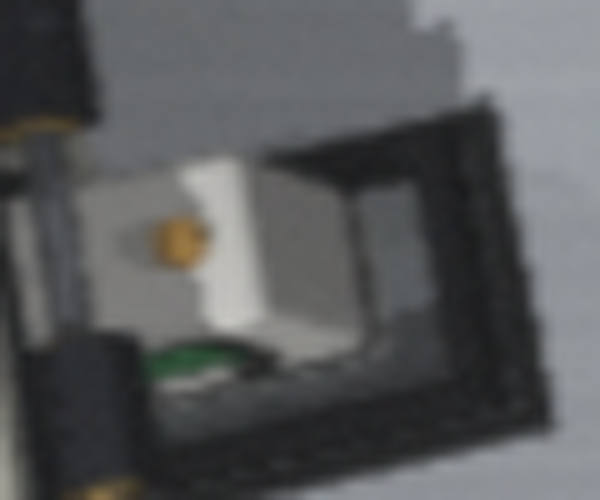

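```bash
python3 -c "
from h import *
p=np.array([.4991,.3212,0]); X=np.array([.205,-.979,0]); Z=np.array([.979,.205,0])
img,W,c=cam('top')
b=(W[...,2]>.143)&(W[...,2]<.155)&(abs(W[...,1]-.29)<.03)&(abs(W[...,0]-.5)<.04)&(img.min(2)>90)
k=W[b]-p; print(b.sum(),'along X',np.percentile(k@X,[0,2,98,100]).round(4),'along Z',np.percentile(k@Z,[0,2,98,100]).round(4))
for v in range(228,252):
  r=np.nonzero(b[v])[0]
  if len(r): print(v,r.min(),r.max(),end='; ')
img,W,c=cam('scene')
print()
for s in (-34,34):
  print('scene nipple pred',proj(c,p+X*s/1000+[0,0,.157]))
U,V=np.meshgrid(range(640),range(400)); m=(img[...,0].astype(int)-img[...,2]>45)&(abs(U-448)<12)&(abs(V-249)<10)
print('seen',U[m].mean(),V[m].mean(),m.sum(),np.nanmean(W[m],0))
"
```

```text
288 along X [0.0021 0.0039 0.047  0.0474] along Z [-0.0194 -0.0181  0.0155  0.0164]
230 185 187; 231 181 188; 232 177 189; 233 173 188; 234 172 189; 235 172 189; 236 167 189; 237 167 189; 238 167 189; 239 167 190; 240 167 190; 241 167 190; 242 167 190; 243 167 190; 244 167 190; 245 167 191; 246 168 191; 247 168 189; 248 168 187; 249 180 180; 
scene nipple pred [449.27173643 248.5805928 ]
scene nipple pred [424.76133635 229.91008273]
seen 447.38461538461536 248.92307692307693 13 [0.49854878 0.35442409 0.16053893]
```

```bash
python3 -c "
from h import *
go(498,326.5,120,12)"
```

```text
t 32.1 p [499.  321.3 135.7] x [ 0.205 -0.979  0.002] y [-0.    -0.002 -1.   ] z [ 0.979  0.205 -0.001] F [-0.2 -0.  -2.7] w 36.2
shift now-axes [-5.3 15.7  0. ] after-turn axes [-5.3 15.7  0.1] turn [ 0.001 -0.003  0.002]
```

>>> {"api": "move_arm", "payload": {"commands": [[[255,-4,5,0,0.001,-0.003,0.002],[255,-1,6,0,0,0,0],[255,0,3,0,0,0,0],[255,0,0,0,0,0,0],[255,0,0,0,0,0,0]]]}}

```text
time: 32.72
ee_pos: [0.4978, 0.3268, 0.1207]
tool_rot: [-0.549, 0.445, -0.445, 0.55]
wrist_force: [1.3, -0.5, -1.6]
grip_width: 0.0362
```

```bash
python3 -c "
from h import *
go(498,326.5,84.5,12)"
```

```text
t 32.73 p [497.8 326.8 120.7] x [ 0.208 -0.978 -0.   ] y [ 0.  0. -1.] z [0.978 0.208 0.001] F [ 1.3 -0.5 -1.6] w 36.2
shift now-axes [ 0.3 36.2  0.1] after-turn axes [ 0.3 36.2  0.1] turn [-0.001  0.    -0.   ]
```

>>> {"api": "move_arm", "payload": {"commands": [[[255,0,6,0,0,0,0],[255,0,8,0,0,0,0],[255,0,7,0,0,0,0],[255,0,5,0,0,0,0],[255,0,2,0,0,0,0],[255,0,0,0,0,0,0]]]}}

```text
time: 33.48
ee_pos: [0.4978, 0.3265, 0.0904]
tool_rot: [0.55, -0.445, 0.445, -0.55]
wrist_force: [0.1, -0.3, -2.3]
grip_width: 0.0359
```

```bash
python3 -c "
from h import *
go(498,326.5,84.5,12)"
```

```text
t 33.48 p [497.8 326.5  90.4] x [ 0.208 -0.978  0.   ] y [-0. -0. -1.] z [ 0.978  0.208 -0.   ] F [ 0.1 -0.3 -2.3] w 35.9
shift now-axes [0.  5.9 0.2] after-turn axes [0.  5.9 0.2] turn [0. 0. 0.]
```

Bottom is at ~16 mm, inside the pocket with no contact. Continue to the floor.

>>> {"api": "move_arm", "payload": {"commands": [[[255,0,3,0,0,0,0],[255,0,2,0,0,0,0],[255,0,1,0,0,0,0],[255,0,1,0,0,0,0],[255,0,0,0,0,0,0]]]}}

```text
time: 34.1
ee_pos: [0.4984, 0.3269, 0.0845]
tool_rot: [-0.549, 0.445, -0.445, 0.55]
wrist_force: [0.2, -0.0, -2.3]
grip_width: 0.0363
```

```bash
python3 -c "
from h import *
go(498,326.5,84.5,12)"
```

```text
t 34.1 p [498.4 326.9  84.5] x [ 0.208 -0.978 -0.001] y [ 0.001  0.001 -1.   ] z [0.978 0.208 0.001] F [ 0.2 -0.  -2.3] w 36.3
shift now-axes [ 0.3 -0.  -0.5] after-turn axes [ 0.3 -0.  -0.5] turn [-0.001  0.    -0.001]
```

>>> {"api": "move_arm", "payload": {"commands": [[[255,0,1,0,0,0,0],[255,0,0.5,0,0,0,0],[60,0,0,0,0,0,0],[60,0,0,0,0,0,0],[60,0,0,0,0,0,0],[60,0,-10,0,0,0,0],[60,0,-30,0,0,0,0],[60,0,-30,0,0,0,0]]]}}

```text
time: 35.1
ee_pos: [0.4976, 0.3263, 0.1544]
tool_rot: [0.55, -0.445, 0.445, -0.549]
wrist_force: [-0.4, 1.1, 0.2]
grip_width: 0.0702
```

>>> {"api": "move_arm", "payload": {"commands": [[[60,0,-40,0,0,0,0],[60,20,-30,10,0,0.09,0],[60,45,0,10,0,0.09,0],[60,50,0,0,0,0,0],[60,50,0,0,0,0,0],[60,50,0,0,0,0,0],[60,50,0,0,0,0,0]]]}}

```text
time: 35.98
ee_pos: [0.5361, 0.0659, 0.2349]
tool_rot: [-0.503, 0.491, -0.492, 0.514]
wrist_force: [0.1, 0.0, 0.5]
grip_width: 0.0705
```

```bash
python3 -c "
from h import *
go(476.7,-339.8,240,2)
img,W,c=cam('top'); cv2.imwrite('pics/t5.png',cv2.resize(img[200:290,140:240,::-1],None,fx=4,fy=4))
z=W[...,2]; b=(abs(W[...,0]-.498)<.06)&(abs(W[...,1]-.325)<.07)&(z>.07)&(z<.2); k=W[b]; print(len(k),np.percentile(k[:,2],[5,50,95]),cv2.minAreaRect(k[:,:2].astype(np.float32)))
img,W,c=cam('scene'); cv2.imwrite('pics/s5.png',cv2.resize(img[190:320,370:500,::-1],None,fx=3,fy=3))"
```

```text
t 35.98 p [536.1  65.9 234.9] x [ 0.034 -0.999 -0.008] y [ 0.012  0.009 -1.   ] z [0.999 0.034 0.012] F [0.1 0.  0.5] w 70.5
shift now-axes [403.4  -9.4 -73.1] after-turn axes [403.4  -5.1 -73.5] turn [-0.012 -0.001 -0.008]
872 [0.07910246 0.09713845 0.10201533] ((0.49552106857299805, 0.32424089312553406), (0.03761618211865425, 0.09254077076911926), 11.85392951965332)
```

View pics/t5.png

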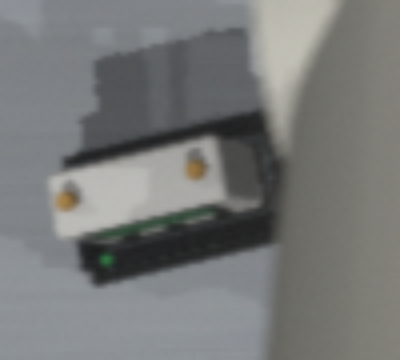

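View pics/s5.png

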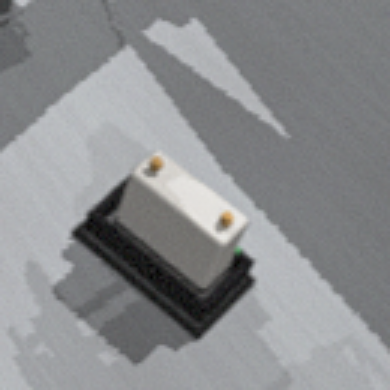

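Tester stands in the dock, upright, top at 97–98 mm (10 + 88), so it is fully home. Now back to the torch.

>>> {"api": "move_arm", "payload": {"commands": [[[60,45,-5,-8,-0.012,-0.001,-0.008],[60,50,0,-10,0,0,0],[60,50,0,-10,0,0,0],[60,50,0,-10,0,0,0],[60,50,0,-10,0,0,0],[60,45,0,-8,0,0,0],[60,35,0,-6,0,0,0],[60,22,0,-4,0,0,0]]]}}

```text
time: 37.08
ee_pos: [0.4813, -0.2954, 0.2462]
tool_rot: [-0.505, 0.489, -0.495, 0.51]
wrist_force: [-0.5, 0.1, -0.3]
grip_width: 0.0707
```

>>> {"api": "move_arm", "payload": {"commands": [[[60,8,0,0,0,0,0],[60,0,0,0,0,0,0],[60,0,0,0,0,0,0]]]}}

```text
time: 37.45
ee_pos: [0.4821, -0.3031, 0.2471]
tool_rot: [-0.505, 0.489, -0.496, 0.51]
wrist_force: [0.2, 0.0, -0.2]
grip_width: 0.0701
```

```bash
python3 -c "
from h import *
go(476.5,-339.6,200,2)"
```

```text
t 37.45 p [ 482.1 -303.1  247.1] x [ 0.03  -1.     0.001] y [ 0.012 -0.001 -1.   ] z [0.999 0.03  0.011] F [ 0.2  0.  -0.2] w 70.1
shift now-axes [36.3 47.  -7.3] after-turn axes [36.3 47.1 -6.9] turn [-0.011 -0.005  0.001]
```

>>> {"api": "move_arm", "payload": {"commands": [[[60,12,5,-3,-0.011,-0.005,0.001],[60,14,15,-3,0,0,0],[60,6,12,0,0,0,0],[60,0,6,0,0,0,0],[60,0,0,0,0,0,0],[60,0,0,0,0,0,0]]]}}

```text
time: 38.2
ee_pos: [0.4772, -0.335, 0.2049]
tool_rot: [0.51, -0.491, 0.489, -0.509]
wrist_force: [0.2, 0.9, -0.9]
grip_width: 0.0704
```

```bash
python3 -c "
from h import *
go(476.5,-339.6,136.5,2)
img,W,c=cam('wrist'); cv2.imwrite('pics/w5.png',img[:,:,::-1]); print(proj(c,[.4765,-.3396,.163]))
"
```

```text
t 38.2 p [ 477.2 -335.   204.9] x [ 0.038 -0.999 -0.002] y [-0.002  0.002 -1.   ] z [ 0.999  0.038 -0.002] F [ 0.2  0.9 -0.9] w 70.4
shift now-axes [ 4.7 68.4 -0.7] after-turn axes [ 4.6 68.4 -0.8] turn [ 0.002  0.003 -0.002]
[317.26577046 235.87519457]
```

View pics/w5.png

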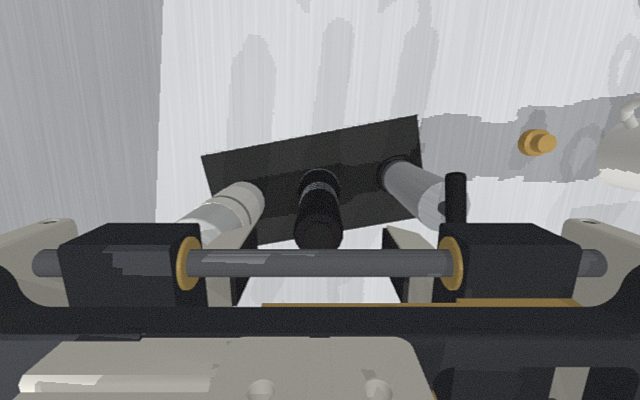

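Torch top at about (319,232), under the jaws as expected; pump and can leave room either side. Down and grip.

>>> {"api": "move_arm", "payload": {"commands": [[[60,3,12,0,0.002,0.003,-0.002],[60,1,22,0,0,0,0],[60,0,18,0,0,0,0],[60,0,9,0,0,0,0],[60,0,3,0,0,0,0],[60,0,0,0,0,0,0]]]}}

```text
time: 39.0
ee_pos: [0.4785, -0.3391, 0.1385]
tool_rot: [-0.509, 0.49, -0.492, 0.509]
wrist_force: [-0.0, 0.3, 0.0]
grip_width: 0.0702
```

```bash
python3 -c "
from h import *
go(476.5,-339.6,136.5,2)
"
```

```text
t 39.0 p [ 478.5 -339.1  138.5] x [ 0.036 -0.999  0.001] y [ 0.002 -0.001 -1.   ] z [0.999 0.036 0.002] F [-0.   0.3  0. ] w 70.2
shift now-axes [ 0.4  2.  -2. ] after-turn axes [ 0.4  2.  -2. ] turn [-0.002  0.001  0.001]
```

>>> {"api": "move_arm", "payload": {"commands": [[[60,0,2,-2,0,0,0],[60,0,0,0,0,0,0],[255,0,0,0,0,0,0],[255,0,0,0,0,0,0],[255,0,0,0,0,0,0],[255,0,0,0,0,0,0],[255,0,0,0,0,0,0]]]}}

```text
time: 39.88
ee_pos: [0.4773, -0.3399, 0.1382]
tool_rot: [-0.508, 0.489, -0.493, 0.509]
wrist_force: [-0.2, -0.2, 0.4]
grip_width: 0.0332
```

>>> {"api": "move_arm", "payload": {"commands": [[[255,0,-12,0,0,0,0],[255,0,-28,0,0,0,0],[255,0,-28,0,0,0,0],[255,-15,-22,0,0,0,0],[255,-30,-8,8,0,0,0],[255,-45,0,20,0,0,0],[255,-45,0,20,0,0,0],[255,-45,0,20,0,0,0]]]}}

```text
time: 40.88
ee_pos: [0.5371, -0.1586, 0.2428]
tool_rot: [-0.506, 0.492, -0.497, 0.506]
wrist_force: [0.8, -0.5, -2.1]
grip_width: 0.0331
```

```bash
python3 -c "
from h import *
go(632.5,19,235,2)
"
```

```text
t 40.88 p [ 537.1 -158.6  242.8] x [ 0.023 -1.     0.005] y [ 0.005 -0.005 -1.   ] z [1.    0.023 0.005] F [ 0.8 -0.5 -2.1] w 33.1
shift now-axes [-175.4    7.4   99.5] after-turn axes [-174.2    7.8  101.6] turn [-0.005 -0.012  0.005]
```

>>> {"api": "move_arm", "payload": {"commands": [[[255,-40,2,24,-0.005,-0.012,0.005],[255,-40,2,24,0,0,0],[255,-33,0,20,0,0,0],[255,-22,0,13,0,0,0],[255,-12,0,6,0,0,0],[255,-4,0,2,0,0,0],[255,0,0,0,0,0,0],[255,0,0,0,0,0,0]]]}}

```text
time: 41.88
ee_pos: [0.6224, 0.003, 0.2415]
tool_rot: [0.51, -0.49, 0.49, -0.51]
wrist_force: [0.1, -0.4, -2.6]
grip_width: 0.0328
```

```bash
python3 -c "
from h import *
go(632.5,19,195,2)
"
```

```text
t 41.88 p [622.4   3.  241.5] x [ 0.039 -0.999 -0.   ] y [-0.001  0.    -1.   ] z [ 0.999  0.039 -0.001] F [ 0.1 -0.4 -2.6] w 32.8
shift now-axes [-15.5  46.5  10.8] after-turn axes [-15.6  46.5  10.7] turn [ 0.001  0.004 -0.   ]
```

>>> {"api": "move_arm", "payload": {"commands": [[[255,-8,6,6,0,0.004,0],[255,-4,12,3,0,0,0],[255,-1,12,0,0,0,0],[255,0,6,0,0,0,0],[255,0,0,0,0,0,0],[255,0,0,0,0,0,0]]]}}

```text
time: 42.62
ee_pos: [0.6304, 0.015, 0.2018]
tool_rot: [0.509, -0.493, 0.491, -0.507]
wrist_force: [-0.5, -0.2, -1.6]
grip_width: 0.0334
```

```bash
python3 -c "
from h import *
go(632.5,19,139.5,2)
"
```

```text
t 42.62 p [630.4  15.  201.8] x [ 0.032 -0.999  0.   ] y [-0.003 -0.001 -1.   ] z [ 0.999  0.032 -0.003] F [-0.5 -0.2 -1.6] w 33.4
shift now-axes [-3.9 62.3  2.5] after-turn axes [-3.9 62.3  2.3] turn [ 0.003 -0.003  0.   ]
```

>>> {"api": "move_arm", "payload": {"commands": [[[255,-3,8,1,0.003,-0.003,0],[255,0,15,0,0,0,0],[255,0,15,0,0,0,0],[255,0,12,0,0,0,0],[255,0,5,0,0,0,0],[255,0,1,0,0,0,0],[255,0,0,0,0,0,0]]]}}

```text
time: 43.5
ee_pos: [0.6313, 0.0181, 0.1417]
tool_rot: [0.509, -0.491, 0.491, -0.509]
wrist_force: [0.3, 0.5, -2.2]
grip_width: 0.0335
```

```bash
python3 -c "
from h import *
go(632.5,19,139.5,2)
"
```

```text
t 43.5 p [631.3  18.1 141.7] x [ 0.035 -0.999  0.   ] y [ 0. -0. -1.] z [0.999 0.035 0.   ] F [ 0.3  0.5 -2.2] w 33.5
shift now-axes [-0.8  2.2  1.2] after-turn axes [-0.8  2.2  1.2] turn [-0.  0.  0.]
```

>>> {"api": "move_arm", "payload": {"commands": [[[255,0,1.5,0,0,0,0],[255,0,1,0,0,0,0],[255,0,0.5,0,0,0,0],[255,0,0,0,0,0,0]]]}}

```text
time: 44.0
ee_pos: [0.6323, 0.0182, 0.1399]
tool_rot: [-0.508, 0.49, -0.492, 0.509]
wrist_force: [0.0, -0.1, -2.4]
grip_width: 0.0335
```

```bash
python3 -c "
from h import *
go(632.5,19,139.5,2)
"
```

```text
t 44.0 p [632.3  18.2 139.9] x [ 0.035 -0.999  0.   ] y [ 0.003 -0.    -1.   ] z [0.999 0.035 0.003] F [ 0.  -0.1 -2.4] w 33.5
shift now-axes [-0.8  0.4  0.3] after-turn axes [-0.8  0.4  0.3] turn [-0.003  0.     0.   ]
```

>>> {"api": "move_arm", "payload": {"commands": [[[255,0,1,0,0,0,0],[255,0,0.5,0,0,0,0],[60,0,0,0,0,0,0],[60,0,0,0,0,0,0],[60,0,0,0,0,0,0],[60,0,-10,0,0,0,0],[60,0,-30,0,0,0,0],[60,0,-30,0,0,0,0]]]}}

```text
time: 45.0
ee_pos: [0.6314, 0.018, 0.21]
tool_rot: [0.509, -0.491, 0.491, -0.509]
wrist_force: [0.1, 0.3, -0.2]
grip_width: 0.0701
```

>>> {"api": "move_arm", "payload": {"commands": [[[60,20,-25,-3,0,-0.13,0],[60,45,0,-14,0,0,0],[60,50,0,-16,0,0,0],[60,50,0,-18,0,0,0],[60,50,0,-18,0,0,0],[60,40,0,-14,0,0,0],[60,25,0,-10,0,0,0],[60,10,0,0,0,0,0]]]}}

```text
time: 46.0
ee_pos: [0.5896, -0.291, 0.2461]
tool_rot: [-0.538, 0.45, -0.459, 0.545]
wrist_force: [0.8, 0.5, 1.0]
grip_width: 0.0707
```

>>> {"api": "move_arm", "payload": {"commands": [[[60,0,0,0,0,0,0],[60,0,0,0,0,0,0]]]}}

```text
time: 46.25
ee_pos: [0.5908, -0.2893, 0.2465]
tool_rot: [-0.538, 0.45, -0.459, 0.545]
wrist_force: [0.2, 1.1, 0.4]
grip_width: 0.0702
```

```bash
python3 -c "
from h import *
go(564.8,-320.5,200,9.5)
img,W,c=cam('scene'); cv2.imwrite('pics/s6.png',img[60:310,180:500,::-1])
"
```

```text
t 46.25 p [ 590.8 -289.3  246.5] x [ 0.174 -0.985  0.003] y [ 0.016 -0.    -1.   ] z [0.985 0.174 0.016] F [0.2 1.1 0.4] w 70.2
shift now-axes [ 26.   46.1 -31.8] after-turn axes [ 26.5  46.5 -30.8] turn [-0.016  0.009  0.003]
```

View pics/s6.png

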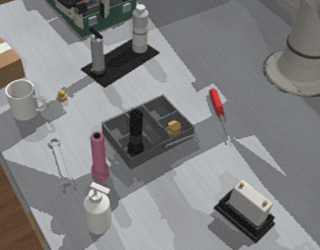

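Torch is upright back in its bay (136,130); pump and can still on the mat; tester in dock. On to the pump.

>>> {"api": "move_arm", "payload": {"commands": [[[60,8,5,-10,-0.016,0.009,0.003],[60,10,15,-12,0,0,0],[60,4,12,-5,0,0,0],[60,0,6,0,0,0,0],[60,0,0,0,0,0,0],[60,0,0,0,0,0,0]]]}}

```text
time: 47.05
ee_pos: [0.5664, -0.3143, 0.2043]
tool_rot: [0.541, -0.457, 0.455, -0.54]
wrist_force: [0.6, 0.3, 0.2]
grip_width: 0.0701
```

```bash
python3 -c "
from h import *
img,W,c=cam('wrist'); cv2.imwrite('pics/w6.png',img[:,:,::-1]); print(proj(c,[.5648,-.3205,.159]))
go(564.8,-320.5,125,9.5)
"
```

```text
[314.56802282 235.76480113]
t 47.1 p [ 566.5 -314.2  204.3] x [ 0.168 -0.986 -0.002] y [-0.003  0.002 -1.   ] z [ 0.986  0.168 -0.003] F [0.6 1.  0.1] w 70.1
shift now-axes [ 6.1 79.3 -2.5] after-turn axes [ 5.9 79.3 -2.7] turn [ 0.003  0.003 -0.002]
```

View pics/w6.png

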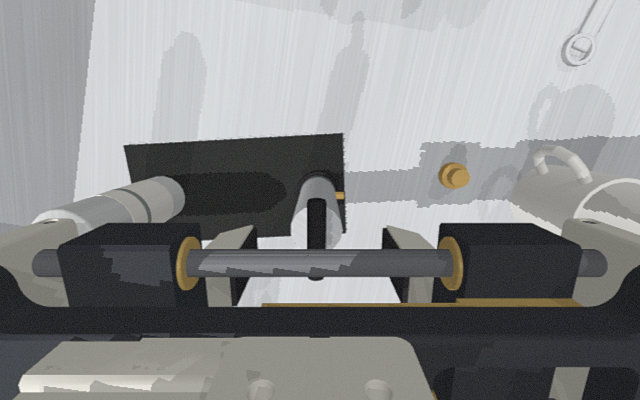

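Bar centre at (317,237), centred between the fingers and parallel to them. Down.

>>> {"api": "move_arm", "payload": {"commands": [[[60,4,12,-2,0.003,0.003,-0.002],[60,1,22,0,0,0,0],[60,0,22,0,0,0,0],[60,0,14,0,0,0,0],[60,0,5,0,0,0,0],[60,0,1,0,0,0,0],[60,0,0,0,0,0,0]]]}}

```text
time: 47.98
ee_pos: [0.5668, -0.3207, 0.1263]
tool_rot: [-0.539, 0.455, -0.458, 0.54]
wrist_force: [-0.6, 0.3, 1.4]
grip_width: 0.0703
```

```bash
python3 -c "
from h import *
go(564.8,-320.5,125,9.5)
"
```

```text
t 47.98 p [ 566.8 -320.7  126.3] x [ 0.166 -0.986  0.003] y [ 0.004 -0.002 -1.   ] z [0.986 0.166 0.004] F [-0.6  0.3  1.4] w 70.3
shift now-axes [-0.5  1.3 -2. ] after-turn axes [-0.5  1.3 -2. ] turn [-0.004  0.001  0.003]
```

>>> {"api": "move_arm", "payload": {"commands": [[[60,0,1,-2,-0.004,0.001,0.003],[60,0,0,0,0,0,0],[255,0,0,0,0,0,0],[255,0,0,0,0,0,0],[255,0,0,0,0,0,0],[255,0,0,0,0,0,0],[255,0,0,0,0,0,0]]]}}

```text
time: 48.85
ee_pos: [0.5657, -0.3216, 0.1271]
tool_rot: [-0.539, 0.456, -0.458, 0.54]
wrist_force: [0.2, -0.5, 0.0]
grip_width: 0.0377
```

>>> {"api": "move_arm", "payload": {"commands": [[[255,0,-12,0,0,0,0],[255,0,-28,0,0,0,0],[255,0,-28,0,0,0,0],[255,-15,-22,5,0,0,0],[255,-30,-6,12,0,0,0],[255,-42,0,18,0,0,0],[255,-42,0,18,0,0,0]]]}}

```text
time: 49.72
ee_pos: [0.5946, -0.183, 0.2276]
tool_rot: [0.538, -0.46, 0.459, -0.538]
wrist_force: [0.2, -0.2, -2.6]
grip_width: 0.0376
```

```bash
python3 -c "
from h import *
go(637.5,-58,220,9.5)
"
```

```text
t 49.73 p [ 594.6 -183.   227.6] x [ 0.157 -0.988 -0.001] y [-0.002  0.001 -1.   ] z [ 0.988  0.157 -0.001] F [ 0.2 -0.2 -2.6] w 37.6
shift now-axes [-116.7    7.6   62. ] after-turn axes [-116.2    7.6   62.9] turn [ 0.001 -0.008 -0.001]
```

>>> {"api": "move_arm", "payload": {"commands": [[[255,-34,0,18,0,-0.008,0],[255,-24,0,16,0,0,0],[255,-14,0,10,0,0,0],[255,-6,0,6,0,0,0],[255,0,0,0,0,0,0],[255,0,0,0,0,0,0],[255,0,0,0,0,0,0]]]}}

```text
time: 50.6
ee_pos: [0.6311, -0.0875, 0.2288]
tool_rot: [-0.541, 0.457, -0.453, 0.541]
wrist_force: [-0.1, -0.8, -3.2]
grip_width: 0.0373
```

```bash
python3 -c "
from h import *
go(637.5,-58,185,9.5)
"
```

```text
t 50.6 p [631.1 -87.5 228.8] x [ 0.172 -0.985 -0.004] y [-0.004  0.004 -1.   ] z [ 0.985  0.172 -0.003] F [-0.1 -0.8 -3.2] w 37.3
shift now-axes [-27.8  43.8  11.5] after-turn axes [-28.1  43.8  11.2] turn [ 0.003  0.007 -0.004]
```

>>> {"api": "move_arm", "payload": {"commands": [[[255,-12,6,6,0.003,0.007,-0.004],[255,-10,12,3,0,0,0],[255,-3,12,0,0,0,0],[255,0,6,0,0,0,0],[255,0,0,0,0,0,0],[255,0,0,0,0,0,0]]]}}

```text
time: 51.35
ee_pos: [0.6351, -0.0605, 0.189]
tool_rot: [0.54, -0.458, 0.457, -0.539]
wrist_force: [-0.2, 0.3, -3.1]
grip_width: 0.0376
```

```bash
python3 -c "
from h import *
go(637.5,-58,128.5,9.5)
"
```

```text
t 51.35 p [635.1 -60.5 189. ] x [ 0.163 -0.987 -0.   ] y [-0.002 -0.    -1.   ] z [ 0.987  0.163 -0.002] F [-0.2  0.3 -3.1] w 37.6
shift now-axes [-2.1 60.5  2.9] after-turn axes [-2.1 60.5  2.8] turn [ 0.002 -0.002 -0.   ]
```

>>> {"api": "move_arm", "payload": {"commands": [[[255,-1.5,8,2,0.002,-0.002,0],[255,0,15,0,0,0,0],[255,0,15,0,0,0,0],[255,0,11,0,0,0,0],[255,0,5,0,0,0,0],[255,0,1,0,0,0,0],[255,0,0,0,0,0,0]]]}}

```text
time: 52.22
ee_pos: [0.6369, -0.0595, 0.1299]
tool_rot: [0.54, -0.457, 0.457, -0.539]
wrist_force: [0.1, 0.4, -2.8]
grip_width: 0.0374
```

```bash
python3 -c "
from h import *
go(637.5,-58,128.5,9.5)
"
```

```text
t 52.23 p [636.9 -59.5 129.9] x [ 0.164 -0.986  0.   ] y [ 0. -0. -1.] z [ 0.986  0.164 -0.   ] F [ 0.1  0.4 -2.8] w 37.4
shift now-axes [-1.4  1.4  0.8] after-turn axes [-1.4  1.4  0.8] turn [ 0.    -0.001  0.   ]
```

>>> {"api": "move_arm", "payload": {"commands": [[[255,0,1,0,0,0,0],[255,0,1,0,0,0,0],[255,0,0.5,0,0,0,0],[60,0,0,0,0,0,0],[60,0,0,0,0,0,0],[60,0,0,0,0,0,0],[60,0,-10,0,0,0,0],[60,0,-30,0,0,0,0]]]}}

```text
time: 53.22
ee_pos: [0.6375, -0.0594, 0.1696]
tool_rot: [-0.539, 0.457, -0.458, 0.54]
wrist_force: [0.2, -0.6, -0.0]
grip_width: 0.0699
```

>>> {"api": "move_arm", "payload": {"commands": [[[60,0,-40,0,0,0,0],[60,20,-25,-10,0,0.13,0],[60,45,0,-30,0,0,0],[60,48,0,-38,0,0,0],[60,48,0,-38,0,0,0],[60,48,0,-38,0,0,0],[60,35,0,-30,0,0,0],[60,20,0,-20,0,0,0]]]}}

```text
time: 54.22
ee_pos: [0.4459, -0.3374, 0.2458]
tool_rot: [-0.505, 0.485, -0.496, 0.513]
wrist_force: [0.3, 0.5, -0.1]
grip_width: 0.0703
```

>>> {"api": "move_arm", "payload": {"commands": [[[60,0,0,0,0,0,0],[60,0,0,0,0,0,0]]]}}

```text
time: 54.48
ee_pos: [0.4447, -0.3394, 0.2475]
tool_rot: [-0.504, 0.486, -0.498, 0.512]
wrist_force: [0.3, 0.4, -0.3]
grip_width: 0.07
```

```bash
python3 -c "
from h import *
go(388,-360.5,200,2)
img,W,c=cam('scene'); cv2.imwrite('pics/s7.png',img[60:310,180:500,::-1])
"
```

```text
t 54.48 p [ 444.7 -339.4  247.5] x [ 0.032 -0.999  0.004] y [ 0.021 -0.004 -1.   ] z [0.999 0.032 0.021] F [ 0.3  0.4 -0.3] w 70.0
shift now-axes [ 19.1  46.3 -58.4] after-turn axes [ 19.1  47.5 -57.4] turn [-0.021 -0.003  0.004]
```

View pics/s7.png

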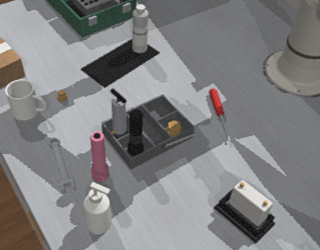

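Pump and torch are back in their bays, upright. Now the can.

>>> {"api": "move_arm", "payload": {"commands": [[[60,5,3,-15,-0.021,-0.003,0.004],[60,7,10,-22,0,0,0],[60,4,14,-14,0,0,0],[60,0,10,-3,0,0,0],[60,0,3,0,0,0,0],[60,0,0,0,0,0,0],[60,0,0,0,0,0,0]]]}}

```text
time: 55.4
ee_pos: [0.3928, -0.3542, 0.2045]
tool_rot: [0.512, -0.49, 0.487, -0.511]
wrist_force: [0.1, 0.7, -0.5]
grip_width: 0.0704
```

```bash
python3 -c "
from h import *
img,W,c=cam('wrist'); cv2.imwrite('pics/w7.png',img[:,:,::-1]); print(proj(c,[.388,-.3605,.168]))
go(388,-360.5,131,2)
"
```

```text
[310.49314439 241.25605669]
t 55.45 p [ 392.9 -354.1  204.5] x [ 0.046 -0.999 -0.001] y [-0.003  0.001 -1.   ] z [ 0.999  0.046 -0.003] F [ 0.9 -1.1  0.1] w 70.0
shift now-axes [ 6.3 73.5 -5. ] after-turn axes [ 6.2 73.5 -5.1] turn [ 0.003  0.011 -0.001]
```

View pics/w7.png

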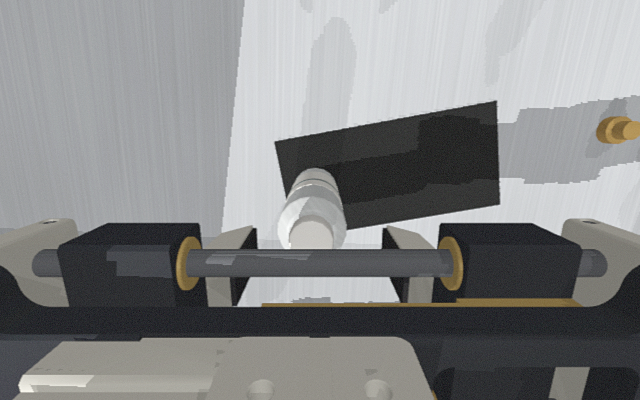

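Can cap at (311,236), 5 mm off centre as the numbers also say. Correct and go down.

>>> {"api": "move_arm", "payload": {"commands": [[[60,4,5,-5,0.003,0.011,-0.001],[60,1,20,0,0,0,0],[60,0,22,0,0,0,0],[60,0,16,0,0,0,0],[60,0,6,0,0,0,0],[60,0,1,0,0,0,0],[60,0,0,0,0,0,0]]]}}

```text
time: 56.32
ee_pos: [0.3886, -0.3619, 0.1337]
tool_rot: [-0.508, 0.49, -0.494, 0.508]
wrist_force: [0.6, 0.5, 1.1]
grip_width: 0.0707
```

```bash
python3 -c "
from h import *
go(388,-360.5,131,2)
"
```

```text
t 56.33 p [ 388.6 -361.9  133.7] x [ 0.032 -0.999  0.003] y [ 0.004 -0.003 -1.   ] z [0.999 0.032 0.004] F [0.6 0.5 1.1] w 70.7
shift now-axes [-1.4  2.7 -0.6] after-turn axes [-1.4  2.7 -0.6] turn [-0.004 -0.003  0.003]
```

>>> {"api": "move_arm", "payload": {"commands": [[[60,-1,2.5,0,-0.004,-0.003,0.003],[60,0,0,0,0,0,0],[255,0,0,0,0,0,0],[255,0,0,0,0,0,0],[255,0,0,0,0,0,0],[255,0,0,0,0,0,0],[255,0,0,0,0,0,0]]]}}

```text
time: 57.2
ee_pos: [0.3895, -0.3614, 0.1324]
tool_rot: [-0.509, 0.49, -0.492, 0.509]
wrist_force: [-0.2, -0.2, 1.7]
grip_width: 0.0492
```

>>> {"api": "move_arm", "payload": {"commands": [[[255,0,-12,0,0,0,0],[255,0,-28,0,0,0,0],[255,0,-28,0,0,0,0],[255,-15,-22,5,0,0,0],[255,-30,-6,10,0,0,0],[255,-42,0,16,0,0,0],[255,-42,0,16,0,0,0]]]}}

```text
time: 58.08
ee_pos: [0.4303, -0.2316, 0.2348]
tool_rot: [0.507, -0.492, 0.495, -0.506]
wrist_force: [0.1, 0.2, -2.0]
grip_width: 0.0493
```

```bash
python3 -c "
from h import *
go(502,-58.7,220,2)
"
```

```text
t 58.08 p [ 430.3 -231.6  234.8] x [ 0.025 -1.     0.003] y [ 0.002 -0.003 -1.   ] z [1.    0.025 0.002] F [ 0.1  0.2 -2. ] w 49.3
shift now-axes [-171.1   14.4   76. ] after-turn axes [-170.3   14.8   77.7] turn [-0.002 -0.01   0.003]
```

>>> {"api": "move_arm", "payload": {"commands": [[[255,-40,0,17,-0.002,-0.01,0.003],[255,-38,3,17,0,0,0],[255,-28,3,14,0,0,0],[255,-16,2,8,0,0,0],[255,-8,0,4,0,0,0],[255,-2,0,0,0,0,0],[255,0,0,0,0,0,0],[255,0,0,0,0,0,0]]]}}

```text
time: 59.08
ee_pos: [0.4869, -0.0917, 0.2305]
tool_rot: [-0.509, 0.49, -0.491, 0.51]
wrist_force: [0.1, -1.1, -1.9]
grip_width: 0.0496
```

```bash
python3 -c "
from h import *
go(502,-58.7,190,2)
"
```

```text
t 59.08 p [486.9 -91.7 230.5] x [ 0.038 -0.999  0.   ] y [ 0.002 -0.    -1.   ] z [0.999 0.038 0.002] F [ 0.1 -1.1 -1.9] w 49.6
shift now-axes [-32.4  40.5  16.2] after-turn axes [-32.4  40.5  16.2] turn [-0.002  0.003  0.   ]
```

>>> {"api": "move_arm", "payload": {"commands": [[[255,-14,5,8,-0.002,0.003,0],[255,-12,12,5,0,0,0],[255,-4,12,1,0,0,0],[255,0,6,0,0,0,0],[255,0,0,0,0,0,0],[255,0,0,0,0,0,0]]]}}

```text
time: 59.82
ee_pos: [0.4999, -0.0596, 0.1919]
tool_rot: [0.509, -0.492, 0.491, -0.508]
wrist_force: [-0.2, -0.1, -1.9]
grip_width: 0.0493
```

```bash
python3 -c "
from h import *
go(502,-58.7,133.5,2)
"
```

```text
t 59.83 p [499.9 -59.6 191.9] x [ 0.034 -0.999  0.   ] y [-0.002 -0.    -1.   ] z [ 0.999  0.034 -0.002] F [-0.2 -0.1 -1.9] w 49.3
shift now-axes [-0.9 58.4  2.3] after-turn axes [-0.9 58.4  2.2] turn [ 0.002 -0.001  0.   ]
```

>>> {"api": "move_arm", "payload": {"commands": [[[255,0,8,2,0.002,-0.001,0],[255,0,15,0,0,0,0],[255,0,15,0,0,0,0],[255,0,10,0,0,0,0],[255,0,4,0,0,0,0],[255,0,1,0,0,0,0],[255,0,0,0,0,0,0]]]}}

```text
time: 60.7
ee_pos: [0.502, -0.0604, 0.1352]
tool_rot: [0.509, -0.491, 0.492, -0.508]
wrist_force: [-0.0, 0.6, -2.9]
grip_width: 0.0489
```

```bash
python3 -c "
from h import *
go(502,-58.7,133.5,2)
"
```

```text
t 60.7 p [502.  -60.4 135.2] x [ 0.034 -0.999  0.001] y [ 0.    -0.001 -1.   ] z [0.999 0.034 0.   ] F [-0.   0.6 -2.9] w 48.9
shift now-axes [-1.7  1.7  0.1] after-turn axes [-1.7  1.7  0.1] turn [-0.    -0.001  0.001]
```

```bash
python3 -c "
from h import *
go(502,-58.7,133.5,2)
"
```

```text
t 60.7 p [502.  -60.4 135.2] x [ 0.034 -0.999  0.001] y [ 0.    -0.001 -1.   ] z [0.999 0.034 0.   ] F [-0.   0.6 -2.9] w 48.9
shift now-axes [-1.7  1.7  0.1] after-turn axes [-1.7  1.7  0.1] turn [-0.    -0.001  0.001]
```

State unchanged: the can hangs about 1.8 mm above its bay floor. Lower, release, rise.

>>> {"api": "move_arm", "payload": {"commands": [[[255,0,1,0,0,0,0],[255,0,1,0,0,0,0],[255,0,0.5,0,0,0,0],[60,0,0,0,0,0,0],[60,0,0,0,0,0,0],[60,0,0,0,0,0,0],[60,0,-10,0,0,0,0],[60,0,-30,0,0,0,0]]]}}

```text
time: 61.7
ee_pos: [0.502, -0.0604, 0.174]
tool_rot: [0.509, -0.491, 0.492, -0.508]
wrist_force: [-0.3, -0.1, -0.3]
grip_width: 0.0703
```

>>> {"api": "move_arm", "payload": {"commands": [[[60,0,-40,0,0,0,0],[60,20,-30,0,0,0,0],[60,45,0,-5,0,0,0],[60,45,0,-5,0,0,0],[60,45,0,-5,0,0,0],[60,20,0,0,0,0,0],[60,0,0,0,0,0,0],[60,0,0,0,0,0,0]]]}}

```text
time: 62.7
ee_pos: [0.4962, -0.2399, 0.2558]
tool_rot: [-0.507, 0.487, -0.494, 0.512]
wrist_force: [0.8, 0.8, 0.6]
grip_width: 0.0702
```

```bash
python3 -c "
from h import *
st()
img,W,c=cam('top'); cv2.imwrite('pics/t8.png',cv2.resize(img[140:290,140:400,::-1],None,fx=3,fy=3))
for n,(x,y,h) in dict(tester=(.4975,.3255,.098),can=(.501,-.06,.169),torch=(.631,.019,.164),pump=(.637,-.06,.167)).items():
  z=W[...,2]; b=(np.hypot(W[...,0]-x,W[...,1]-y)<.045)&(abs(z-h)<.008); k=W[b]; print(n,len(k),k.mean(0).round(4),np.percentile(k[:,2],95).round(4),[np.round(q,4) for q in cv2.minAreaRect(k[:,:2].astype(np.float32))])
img,W,c=cam('scene'); cv2.imwrite('pics/s8.png',cv2.resize(img[110:310,250:470,::-1],None,fx=3,fy=3))"
```

```text
t 62.7 p [ 496.2 -239.9  255.8] x [ 0.037 -0.999  0.002] y [ 0.013 -0.002 -1.   ] z [0.999 0.037 0.013] F [0.8 0.8 0.6] w 70.2
tester 704 [0.4951 0.3246 0.0973] 0.1003 [array([0.4957, 0.3251]), array([0.0365, 0.0886]), np.float64(11.8141)]
can 186 [ 0.5001 -0.0605  0.1686] 0.1709 [array([ 0.5006, -0.0608]), array([0.0276, 0.0274]), np.float64(86.8995)]
torch 219 [0.6292 0.0182 0.1638] 0.1678 [array([0.6301, 0.0183]), array([0.03  , 0.0332]), np.float64(88.4251)]
pump 171 [ 0.6357 -0.061   0.165 ] 0.1682 [array([ 0.6368, -0.0615]), array([0.013 , 0.0555]), np.float64(8.1217)]
```

View pics/t8.png

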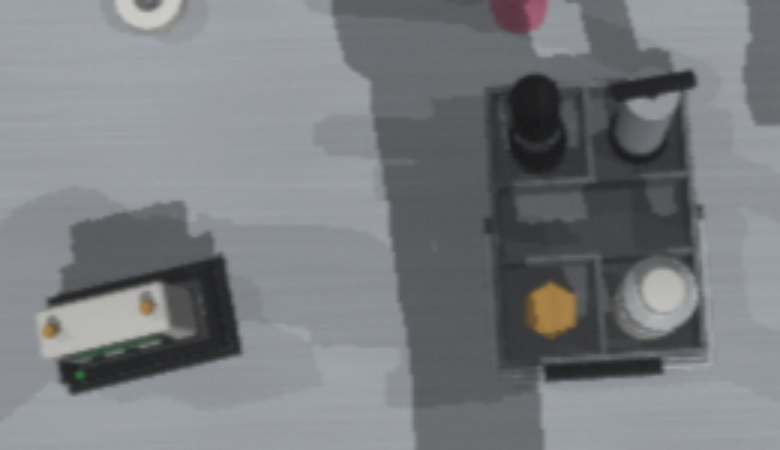

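View pics/s8.png

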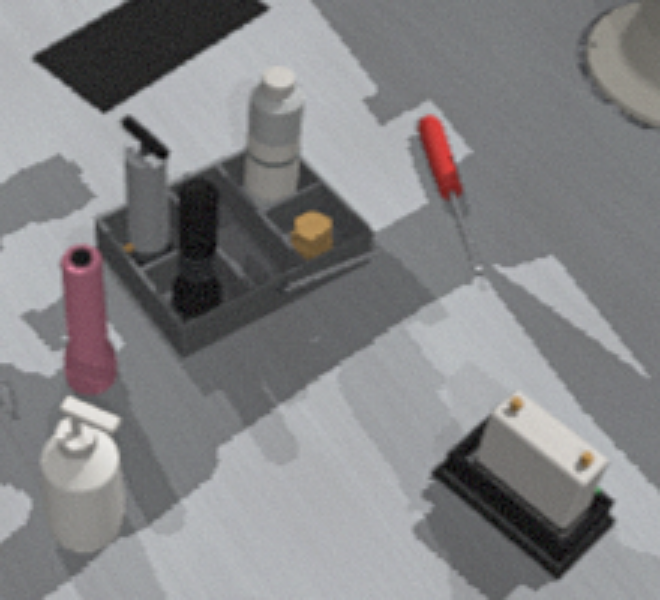

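Top view: torch (535,120), pump (645,115) and can (660,290) are in their original bays, union at (551,310) unmoved, and the tester is in its dock at (110,320). All top heights are nominal, so I hand in.

```bash
python3 -c "
from h import *
st(); print(workorder.finish_job())"
```

```text
t 62.8 p [ 496.3 -239.5  255.7] x [ 0.038 -0.999  0.002] y [ 0.013 -0.002 -1.   ] z [0.999 0.038 0.013] F [-0.  -0.6  0.3] w 69.9
the job is handed in; nothing more can be done
None
```

The job is done and handed in at 62.8 s of the 141 s limit. I stood the pump, torch and can upright on the mat, then put the tester in its dock. After that I put the torch, pump and can back in their own bays. The union was never touched.

- **Tester:** its body top measured about 97 mm from the top camera, against an expected 98 mm (10 mm floor plus 88 mm), so it is fully home. Its yaw is 11.8°, matching the dock's.
- **Can, torch and pump:** top heights were 169, 164 and 165 mm, as expected for upright items on the tote floor. Each is within about 2 mm of where it started.
- **Forces and clearance:** readings between moves showed only the weight of what was held (about 3 N at most). The gripper ended empty, well clear of everything.
- **Disagreement:** the two fixed cameras and the arm's own position differed by 2–5 mm when I lined the tester up with the dock. I used a compromise position, and the tester went down with no contact force before reaching the floor.

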